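# Load the dead-weight tester

### The job

Load the dead-weight pressure tester for the next point: take the three disc masses off the pins of the inclined rack and thread them over the spindle of the tester's weight carrier, the thickest at the bottom, then the middle one, the thinnest on top. Lower each one down the spindle until it lies flat on what is below it, rather than letting it drop, and leave the stack standing free, with the oil bottle, the spare gauge and the spanner not pushed about.

Things in the scene. Friction and masses are not known exactly. Their poses are not given: they have to be found in the camera images.
- thick_mass (a point): centre (half-way up, on the axis) of the thickest mass: a plain stainless disc 68 mm across and 28 mm thick with a 19 mm bore right through it, about 0.73 kg. Its z axis is the disc's axis. Both faces are alike. At the start it lies on the rack's inclined board, hung by its bore on one of the three pins; which pin varies.
- middle_mass (a point): centre (half-way up, on the axis) of the middle mass: a plain stainless disc 64 mm across and 17 mm thick with a 19 mm bore right through it, about 0.39 kg. Its z axis is the disc's axis. Both faces are alike. At the start it lies on the rack's inclined board, hung by its bore on one of the three pins; which pin varies.
- thin_mass (a point): centre (half-way up, on the axis) of the thinnest mass: a plain stainless disc 60 mm across and 10 mm thick with a 19 mm bore right through it, about 0.2 kg. Its z axis is the disc's axis. Both faces are alike. At the start it lies on the rack's inclined board, hung by its bore on one of the three pins; which pin varies.
- rack: fixed beech rack for the masses, 345 mm wide. Origin on the bench under its middle pin; x points from its low edge (robot's side) to its high edge, y along the row of pins, z up. Its board, 120 mm from low to high edge, is inclined 32 degrees from level; the face is 72 mm above the bench at the pins.
- rack_pin (a point): foot of the rack's middle pin, in the face of the board; axes as the rack's. Three steel pins, 14 mm thick and 12 mm long, stand square to the board, 115 mm apart (rack y = -115, 0, 115 mm). A mass must be lifted about 15 mm square to the board before it is clear of its pin.
- tester: the fixed tester: grey housing 75 mm high. Origin on the bench under the spindle's axis, z up. The housing spans x -90 to 130, y -90 to 270 mm; on it a pressure gauge at y 155 to 255, up to 225 mm above the bench, and caps and knobs at y 60 to 150, up to 115 mm; in front a screw press with a four-arm wheel, x 130 to 235, up to 120 mm.
- carrier_seat (a point): centre of the upper face of the tester's weight carrier tray (62 mm across), 130 mm above the bench, at the foot of the spindle and on its axis; the masses are stacked on it. z is up, along the spindle.
- spindle_tip (a point): top end of the upright steel spindle, 64 mm above carrier_seat and on the same axis. The spindle is 16 mm thick (bores of the masses 19 mm), its top 10 mm taper to 6 mm. It stands 9 mm out of the finished stack of three.
- spare_gauge_centre (a point): centre of a spare 100 mm pressure gauge, 36 mm high, lying on its back on the bench, dial up; bystander
- spanner_centre (a point): centre of a steel open-ended spanner 200 mm long lying on the bench; bystander
- oil_bottle_centre (a point): centre of a white bottle 60 mm across and 150 mm high standing on the bench; bystander

How it is judged:
By the outcome, as a careful person would: the job done as asked, in the order asked, and still so for the second after the job is handed in, with the robot touching nothing.
It also fails if it takes over 72 s, if anything falls off the work surface, if the arm or the gripper's body presses on something with over 40 N, if the wrist force passes 120 N, or if a joint passes its speed limit or range.

### The arm

A 7-joint arm with a two-finger parallel gripper is mounted at the origin on the work surface. World frame = base frame: x ahead of the robot, y to its left, z up, the work surface at z = 0. Lengths are in m, angles in rad, forces in N, time in s.
With the tool pointing down it reaches from about 0.4 to 0.85 m from the base axis. Payload 10.4 kg.
Tool frame: the origin (TCP) lies between the finger pads; the fingertips stand 19 mm ahead of it and the grasp point (between the pads) is the TCP; z points along the fingers, y is the direction in which the jaws open and shut (so a half turn about z gives the same grasp; the last joint's range is limited). The gripper opens to 85 mm and grips with 20 to 120 N. Pads are 22 mm wide; open, the fingers measure 114 mm over their backs; the gripper's body (76 mm by 85 mm) begins 54 mm behind the grasp point. The pads swing forward as they close: fully open they stand 13 mm farther back than shut.
Start: joints at [1.308, 0.332, -0.065, 1.46, 0.022, 1.35, -0.088], TCP at [0.148, -0.607, 0.25] pointing down, gripper open.
Joint ranges: [-2.6, 2.6], [-0.5, 2.12], [-1.47, 1.34], [0.16, 2.42], [-1.27, 4.41], [0.06, 2.06], [-2.6, 2.6]. Speed limits (rad/s): [2.22, 2.22, 2.79, 2.79, 3.14, 3.14, 3.14].

### API

Orientations are given as a unit quaternion [x, y, z, w].
In Python, from workcell import manip gives the robot as it stands.
- The arm moves only by the shell command python3 -m jog 'ROWS' [FORCE]. ROWS is JSON, a list of rows, each an object with "offset": the shift along the tool's x, y, z as a fraction of full scale, a list of three; "rotation": the turn, a rotation vector about the tool's x, y, z as a fraction of full scale, a list of three; "fingers": the opening, from -1 (shut) to 1 (fully open), so that 0 is half open. A call has 1 to 8 rows; each row shifts and turns the commanded pose from where the row before left it, along the tool's axes as they then stand; what a row does not reach is not made up. Full scale, the value 1, is 0.15 m for a shift and 2 rad for a turn. A row lasts 1/8 s, in which the tool goes at most 62.5 mm and 10.7 degrees, less where a joint would pass 70% of its speed; a pose out of reach is approached as far as the arm can. A call with a number of a shift or a turn outside -1 to 1 is refused whole. A call with a gripper value outside its range is refused whole. The fingers move at their own pace and stop on an object; FORCE is the grip in N (left out, the last holds). Time passes only in rows, so rows that do not move let the fingers close. It gives the time, the measured TCP pose, the force and the opening at its end, in the units of the state.
- manip.get_obs(): the state, without advancing time (a new reading comes with each control period).
- manip.camera(name): name is "scene" or "top"; returns the picture (400x640x3 uint8, red, green, blue); there is no depth.
- manip.camera_info(name): a dict with "mtx" (3x3 intrinsics, pixels), "D" ([k1, k2, p1, p2, k3] as OpenCV has them; the pictures are not rectified), "xyz" and "rotation" of the camera in the world. Camera axes: x right, y down, z forward; pixel columns grow to the right and rows downward; lengths in m; the calibration is good to about 2 mm. A picture is of the moment at which its call begins. camera_info takes no time and is no camera call.
- manip.hand_in(): hands the job in, once; it reports no verdict.
Trained networks look in the newest picture that a camera, given by its name, has taken for a name from the list of things; names that differ only in an ending like _2 or _b are one class to them, and where a whole thing is asked for, a point or a joint stands for the part that bears it (a point fixed in the world has none). Each returns a list of dicts, best first, with "conf" (0 to 1); they miss things now and then, are a little off and sometimes report something else, mostly with a low value. They report only what shows in the picture. A call takes as long as a camera call.
- manip.recognise(camera, query): "bbox" ([left, top, right, bottom] in pixels, round what is visible of it).
The state is a dict: "clock": time; "joint_pos": joint angles; "joint_velocities": joint speeds; "tau": joint torques, N m; "position": TCP position; "ee_rot": TCP orientation; "ft_force": force on the tool from outside, world axes, zero at the start; "torque": the same for the moment, N m; "grip_width": opening from 0.0 (shut) to 1.0 (fully open).
Only numpy, scipy, OpenCV 4.12 (cv2) and the standard library are available. Lean on these libraries where they do the work, as an engineer would, in place of code of your own. Each camera call takes 0.05 s, during which the arm holds its last target. There are 200 camera calls.

## Working session

There is one attempt and no reset: what is moved stays moved. The work goes in short steps, Python scripts to look and compute and a shell command to move; the robot and the scene stay as the last step left them, time stands still between calls to the robot, and variables do not carry over. Pictures are saved under pics/ and viewed, about 8 in all and at most 12, crops included, and the job is handed in when it is done.

```bash
mkdir -p pics; cat > h.py <<'E'
import numpy as np, cv2
from scipy.spatial.transform import Rotation as R
from workcell import manip
def info(n):
    c=manip.camera_info(n); r=np.array(c["rotation"],float)
    M=r if r.shape==(3,3) else R.from_quat(r).as_matrix()
    return np.array(c["mtx"],float),np.array(c["D"],float),np.array(c["xyz"],float),M
def ray(n,uv):
    K,D,p,M=info(n)
    q=cv2.undistortPoints(np.array(uv,float).reshape(-1,1,2),K,D).reshape(-1,2)
    d=np.c_[q,np.ones(len(q))]@M.T
    return p,d/np.linalg.norm(d,axis=1)[:,None]
def atz(n,uv,z):
    p,d=ray(n,uv); return p+d*((z-p[2])/d[:,2])[:,None]
def proj(n,P):
    K,D,p,M=info(n)
    return cv2.projectPoints((np.array(P,float).reshape(-1,3)-p)@M,np.zeros(3),np.zeros(3),K,D)[0].reshape(-1,2)
def tri(uvs,uvt):
    ps,ds=ray("scene",uvs);pt,dt=ray("top",uvt)
    ds,dt=ds[0],dt[0]
    A=sum(np.eye(3)-np.outer(d,d) for d in(ds,dt)); b=sum((np.eye(3)-np.outer(d,d))@p for p,d in((ps,ds),(pt,dt)))
    x=np.linalg.solve(A,b); return x,[np.linalg.norm(np.cross(x-p,d)) for p,d in((ps,ds),(pt,dt))]
def snap(n,f=None,crop=None,s=1):
    a=cv2.cvtColor(manip.camera(n),cv2.COLOR_RGB2BGR)
    if crop: a=a[crop[1]:crop[3],crop[0]:crop[2]]
    if s!=1: a=cv2.resize(a,None,fx=s,fy=s,interpolation=cv2.INTER_CUBIC)
    if f: cv2.imwrite("pics/"+f,a)
    return a
E
python3 - <<'E'
from h import *
np.set_printoptions(precision=4,suppress=True)
print(manip.get_obs())
for n in("scene","top"):
    print(n,*info(n)); snap(n,n+"0.png")
    for q in["thick_mass","middle_mass","thin_mass","rack","tester","rack_pin","carrier_seat","spindle_tip","oil_bottle_centre","spare_gauge_centre","spanner_centre"]:
        print(q,[(np.round(d["bbox"],1).tolist(),round(d["conf"],2)) for d in manip.recognise(n,q)][:3])
E
```

```text
{'clock': 0.0, 'joint_pos': array([ 1.3084,  0.3329, -0.0647,  1.4609,  0.0216,  1.3499, -0.0885]), 'joint_velocities': array([-0.0018,  0.0001,  0.0012,  0.0002,  0.0012,  0.0001, -0.0009]), 'tau': array([  0.0021, -62.5445,   0.0505, -39.16  ,   0.0163,   0.01  ,
         0.    ]), 'position': array([ 0.1483, -0.6068,  0.2495]), 'ee_rot': array([ 0.9928,  0.1196, -0.0001, -0.0007]), 'ft_force': array([ 0.3827,  0.7872, -0.0756]), 'torque': array([0.014 , 0.0158, 0.0015]), 'grip_width': 1.000718120678625}
scene [[396.4385   0.     320.2445]
 [  0.     396.4385 199.835 ]
 [  0.       0.       1.    ]] [-0.0216  0.      0.      0.      0.    ] [ 1.0599 -0.3538  0.8602] [[ 0.4896  0.7173 -0.4958]
 [ 0.8719 -0.3957  0.2885]
 [ 0.0107 -0.5736 -0.8191]]
thick_mass [([287.9, 188.4, 320.2, 215.0], 0.76)]
middle_mass [([193.3, 208.0, 223.8, 229.4], 0.87)]
thin_mass [([244.9, 202.2, 269.6, 221.5], 0.58)]
rack [([178.6, 193.8, 334.2, 262.3], 0.88), ([246.5, 201.7, 268.6, 220.3], 0.65)]
tester [([367.8, 71.0, 519.6, 207.5], 0.94)]
rack_pin [([175.0, 192.7, 332.3, 267.9], 0.61)]
carrier_seat [([
[... 543 characters left out ...]
mass [([317.8, 205.4, 346.8, 230.6], 0.67), ([60.6, 131.2, 231.9, 269.0], 0.38)]
middle_mass [([408.6, 232.6, 430.4, 257.5], 0.69)]
thin_mass [([364.9, 220.1, 390.6, 238.6], 0.61)]
rack [([309.2, 189.1, 450.6, 264.1], 0.94)]
tester [([59.3, 133.5, 231.7, 267.0], 0.65), ([307.4, 187.1, 450.9, 262.8], 0.48)]
rack_pin [([306.9, 185.6, 451.0, 265.7], 0.74), ([279.7, 112.7, 301.5, 191.3], 0.41)]
carrier_seat [([61.5, 132.3, 231.5, 264.2], 0.97)]
spindle_tip [([57.9, 131.3, 233.4, 263.6], 0.7), ([416.6, 170.1, 444.4, 194.4], 0.33)]
oil_bottle_centre [([412.9, 168.4, 442.8, 195.4], 0.89)]
spare_gauge_centre [([346.0, 146.8, 383.3, 193.1], 0.87)]
spanner_centre [([279.8, 116.8, 297.7, 187.0], 0.61)]
```

View pics/scene0.png

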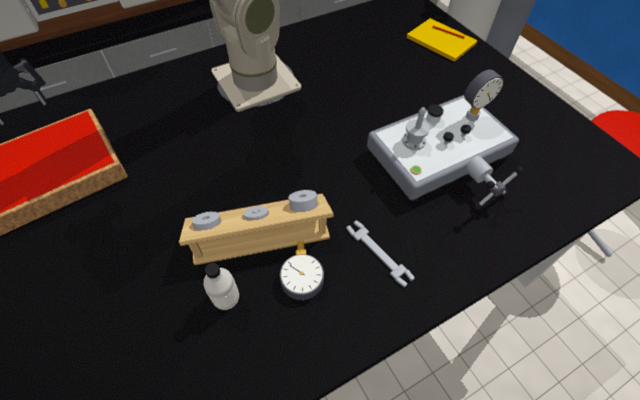

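View pics/top0.png

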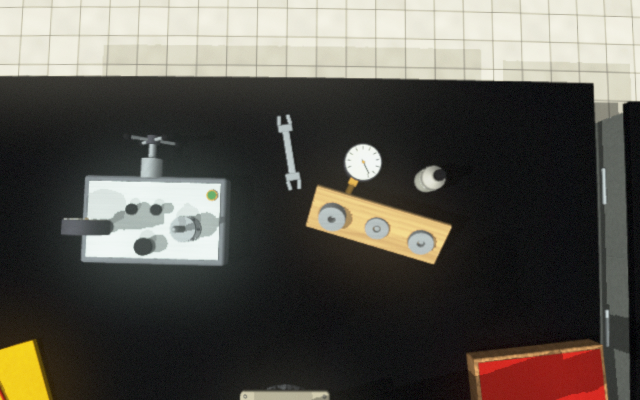

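Both views show the masses on the rack, seen from above as thick at (332,217), thin at (377,228) and middle at (421,243). The tester spindle is near (180,228) in top and (420,115) in scene. I'll zoom in to get exact pixels.

```bash
python3 - <<'E'
from h import *
s=cv2.imread("pics/scene0.png");t=cv2.imread("pics/top0.png")
def cr(a,x,y,w,h,f): return cv2.resize(a[y:y+h,x:x+w],(w*f,h*f),interpolation=cv2.INTER_CUBIC)
# rows: tester (scene,top) 5x ; rack scene/top 
A=np.hstack([cr(s,390,95,60,60,5),cr(t,150,200,60,60,5)])
B=np.hstack([cr(t,305,183,150,84,5)])
cv2.imwrite("pics/c1.png",A)
C=np.vstack([cr(s,175,185,160,60,5),cr(t,300,190,160,60,5)])
cv2.imwrite("pics/c2.png",C)
E
```

```text
(no output)
```

View pics/c1.png

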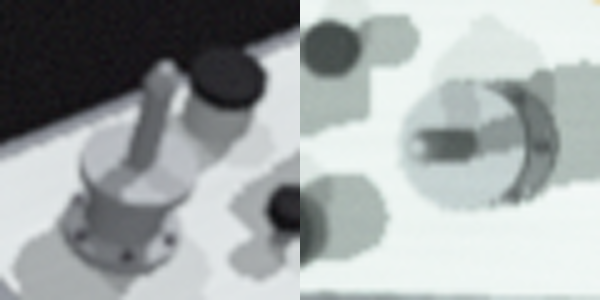

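View pics/c2.png

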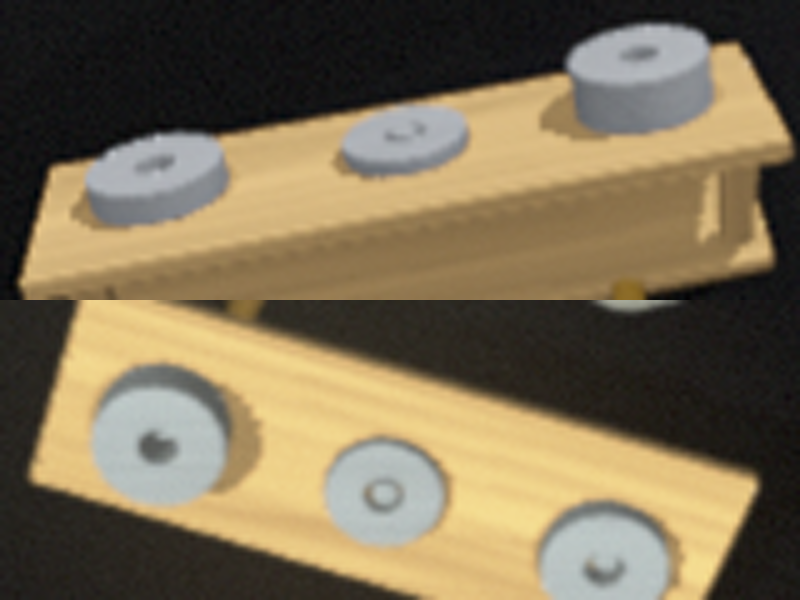

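Sub-pixel estimates (scene / top):
- Tip: (421.6,108.2) / (172.6,229)
- Tray centre: (417.4,127.6) / (182.3,228.8)
- Thick top face: (302.3,195.4) / (331.5,218.9)
- Thin top face: (255.6,210.8) / (376.7,228)
- Middle top face: (206,217) / (420.6,243.2)

The order along rack y is thick, thin, middle.

```bash
cat > geo.py <<'E'
from h import *
from scipy.optimize import least_squares
t=np.radians(32)
def rackR(yaw): # columns: upslope, along y, normal (world)
    B=np.array([[np.cos(t),0,-np.sin(t)],[0,1,0],[np.sin(t),0,np.cos(t)]])
    return R.from_euler('z',yaw).as_matrix()@B
obs={'thick':(.115,.028,(302.3,195.4),(331.5,218.9)),'thin':(0,.010,(255.6,210.8),(376.7,228)),'middle':(-.115,.017,(206,217),(420.6,243.2))}
def face(p,k,h=None):
    y,th=obs[k][:2]; M=rackR(p[2]); return np.array([p[0],p[1],.072])+M@[-.0025,y,th if h is None else h]
E
python3 - <<'E'
from geo import *
np.set_printoptions(precision=4,suppress=True)
for k in obs: print(k,*tri(obs[k][2],obs[k][3]))
tip=((421.6,108.2),(172.6,229));tray=((417.4,127.6),(182.3,228.8))
print('tip',*tri(*tip));print('tray',*tri(*tray))
def f(p): return np.concatenate([np.r_[proj('scene',face(p,k))[0]-obs[k][2],proj('top',face(p,k))[0]-obs[k][3]] for k in obs])
r=least_squares(f,[.5,-.2,-.2],loss='soft_l1');print('rack',r.x,'res',f(r.x))
g=lambda q:np.concatenate([proj(n,[q[0],q[1],z])[0]-o[i] for o,z in((tip,.194),(tray,.130)) for i,n in enumerate(('scene','top'))])
s=least_squares(g,[.5,.2]);print('spindle',s.x,'res',g(s.x))
for z in(0,): print(atz('top',[(59,133)],.075))
E
```

```text
thick [ 0.5628 -0.1162  0.0929] [np.float64(0.001763261344798787), np.float64(0.0017632613447987077)]
thin [ 0.5411 -0.2293  0.0805] [np.float64(0.0017400363755539466), np.float64(0.0017400363755538312)]
middle [ 0.5041 -0.3377  0.0848] [np.float64(0.0020395073581737687), np.float64(0.0020395073581738385)]
tip [0.5345 0.2386 0.1905] [np.float64(0.0008806135241428597), np.float64(0.0008806135241428609)]
tray [0.536  0.2387 0.1248] [np.float64(0.0014398067574146031), np.float64(0.0014398067574145177)]
rack [ 0.5473 -0.2311 -0.2863] res [-0.5083 -0.1635 -0.7139 -0.6747 -0.708  -0.0086 -0.8322  0.0402 -1.1537
  0.0467 -0.5414 -0.3292]
spindle [0.5362 0.2367] res [ 0.5034 -0.4612  0.6737 -0.5127 -0.6978 -1.0911 -0.3514 -0.419 ]
[[0.7736 0.5718 0.075 ]]
```

```bash
cat > plan.py <<'E'
import sys
from geo import *
np.set_printoptions(precision=4,suppress=True)
RACK=[.5473,-.2311,-.2863]; SP=np.array([.5362,.2367])
def grasp(k,h,dx=0): 
    M=rackR(RACK[2]); return face(RACK,k,0)+M@[dx,0,h], np.c_[M[:,0],-M[:,1],-M[:,2]]
def down(yaw): c,s=np.cos(yaw),np.sin(yaw); return np.array([[c,s,0],[s,-c,0],[0,0,-1]])
def go(P,Rt):
    o=manip.get_obs(); Rc=R.from_quat(o['ee_rot']).as_matrix(); p=o['position']
    rv=R.from_matrix(Rc.T@Rt).as_rotvec()
    print('t',round(o['clock'],2),'pos',p,'F',o['ft_force'],'w',round(o['grip_width'],3),'q',o['joint_pos'])
    print('rot(tool)/2',rv/2,'mm-shift: in current tool/.15',Rc.T@(P-p)/.15,' after rot/.15',Rt.T@(P-p)/.15)
if __name__=='__main__':
    a=sys.argv
    if a[1]=='d': go(np.array([*(SP+np.array([float(a[4]),float(a[5])] if len(a)>4 else [0,0])),float(a[2])]),down(float(a[3])))
    else: go(*grasp(a[1],float(a[2]),float(a[3]) if len(a)>3 else 0))
E
python3 plan.py thick 0.12
```

```text
t 1.2 pos [ 0.1485 -0.6071  0.2503] F [-0.4362  0.191  -0.226 ] w 1.002 q [ 1.3084  0.3322 -0.0647  1.4601  0.0216  1.3499 -0.0885]
rot(tool)/2 [-0.0734  0.2727  0.2561] mm-shift: in current tool/.15 [ 3.1843 -2.6865  0.5192]  after rot/.15 [ 0.9159 -3.9223  1.1847]
```

```bash
python3 -m jog '[{"offset":[0,0,0],"rotation":[-0.0147,0.0545,0.0512],"fingers":1},{"offset":[0,0,0],"rotation":[-0.0147,0.0545,0.0512],"fingers":1},{"offset":[0,0,0],"rotation":[-0.0147,0.0545,0.0512],"fingers":1},{"offset":[0,0,0],"rotation":[-0.0147,0.0545,0.0512],"fingers":1},{"offset":[0,0,0],"rotation":[-0.0147,0.0545,0.0512],"fingers":1},{"offset":[0.061,-0.261,0.05],"rotation":[0,0,0],"fingers":1},{"offset":[0.061,-0.261,0.05],"rotation":[0,0,0],"fingers":1},{"offset":[0.061,-0.261,0.05],"rotation":[0,0,0],"fingers":1}]' 60; python3 plan.py thick 0.12
```

```text
clock: 2.2
position: [0.2159, -0.5033, 0.2458]
ee_rot: [0.951, -0.137, 0.273, 0.04]
ft_force: [1.3, -0.0, 1.5]
grip_width: 1.001
t 2.2 pos [ 0.2159 -0.5033  0.2458] F [ 1.3225 -0.0225  1.4722] w 1.001 q [ 1.4844  0.0105 -0.1261  1.9494 -0.5924  0.9802 -0.2118]
rot(tool)/2 [0.0003 0.0001 0.0002] mm-shift: in current tool/.15 [ 0.7333 -3.1319  1.0319]  after rot/.15 [ 0.7321 -3.1315  1.0339]
```

```bash
r='x'; python3 -m jog '[{"offset":[0.061,-0.261,0.08],"rotation":[0,0,0],"fingers":1},{"offset":[0.061,-0.261,0.08],"rotation":[0,0,0],"fingers":1},{"offset":[0.061,-0.261,0.08],"rotation":[0,0,0],"fingers":1},{"offset":[0.061,-0.261,0.08],"rotation":[0,0,0],"fingers":1},{"offset":[0.061,-0.261,0.08],"rotation":[0,0,0],"fingers":1},{"offset":[0.061,-0.261,0.08],"rotation":[0,0,0],"fingers":1},{"offset":[0.061,-0.261,0.08],"rotation":[0,0,0],"fingers":1},{"offset":[0.061,-0.261,0.08],"rotation":[0,0,0],"fingers":1}]' >/dev/null; python3 -m jog '[{"offset":[0.061,-0.261,0.095],"rotation":[0,0,0],"fingers":1},{"offset":[0.061,-0.261,0.095],"rotation":[0,0,0],"fingers":1},{"offset":[0.061,-0.261,0.095],"rotation":[0,0,0],"fingers":1},{"offset":[0.05,-0.261,0.095],"rotation":[0,0,0],"fingers":1},{"offset":[0,0,0],"rotation":[0,0,0],"fingers":1}]' ; python3 plan.py thick 0.05
```

```text
clock: 3.82
position: [0.5152, -0.0988, 0.1729]
ee_rot: [0.952, -0.134, 0.273, 0.039]
ft_force: [-1.0, -0.9, 0.2]
grip_width: 1.0
t 3.83 pos [ 0.5152 -0.0988  0.1729] F [-0.9899 -0.9139  0.2362] w 1.0 q [ 1.4064 -0.2785 -1.2225  2.2187 -0.3863  0.4854 -1.4344]
rot(tool)/2 [-0.0012  0.0002  0.0031] mm-shift: in current tool/.15 [0.0123 0.0204 0.4781]  after rot/.15 [0.0122 0.0192 0.4781]
```

```bash
python3 -m jog '[{"offset":[0.006,0.01,0.16],"rotation":[-0.0012,0,0.003],"fingers":1},{"offset":[0.006,0.01,0.16],"rotation":[0,0,0],"fingers":1},{"offset":[0,0,0.158],"rotation":[0,0,0],"fingers":1},{"offset":[0,0,0],"rotation":[0,0,0],"fingers":1},{"offset":[0,0,0],"rotation":[0,0,0],"fingers":1}]' ; python3 plan.py thick 0.022; python3 -c "
from h import *
a=snap('scene',None,(260,130,360,250),4);b=snap('top',None,(290,150,390,270),4)
cv2.imwrite('pics/g1.png',np.hstack([a,b]))"
```

```text
clock: 4.45
position: [0.5255, -0.112, 0.1362]
ee_rot: [0.955, -0.142, 0.258, 0.04]
ft_force: [-0.8, -0.1, 1.0]
grip_width: 1.002
t 4.45 pos [ 0.5255 -0.112   0.1362] F [-0.7716 -0.0733  0.9537] w 1.002 q [ 1.4797  0.0078 -1.3873  2.2039  0.2702  0.4313 -1.989 ]
rot(tool)/2 [ 0.0041  0.0152 -0.0036] mm-shift: in current tool/.15 [ 0.0766 -0.0497  0.4066]  after rot/.15 [ 0.0646 -0.0459  0.4092]
```

View pics/g1.png

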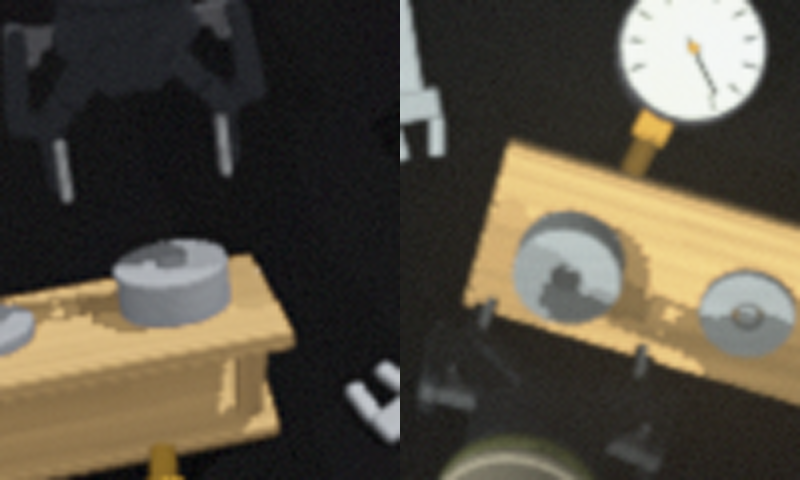

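The picture shows the open gripper short of the disc. The joint readings explain it: j3 is -1.39, near its limit, because joints 1 and 3 have wound against each other. I'll go up, level the tool and sweep extended to unwind them.

```bash
python3 -m jog '[{"offset":[0.09,0,-0.14],"rotation":[0,0,0],"fingers":1},{"offset":[0.09,0,-0.14],"rotation":[0,0,0],"fingers":1},{"offset":[0.09,0,-0.14],"rotation":[0,0,0],"fingers":1},{"offset":[0.09,0,-0.14],"rotation":[0,-0.07,0],"fingers":1},{"offset":[0.09,0,-0.1],"rotation":[0,-0.07,0],"fingers":1},{"offset":[0.1,0,-0.1],"rotation":[0,-0.07,0],"fingers":1},{"offset":[0.1,0,-0.1],"rotation":[0,-0.07,0],"fingers":1},{"offset":[0,0,0],"rotation":[0,0,0],"fingers":1}]' >/dev/null; python3 plan.py d 0.35 -0.286; python3 -m jog '[{"offset":[0.2,0,0],"rotation":[0,0,0],"fingers":1},{"offset":[0.2,0,0],"rotation":[0,0,0],"fingers":1},{"offset":[0.2,0,0],"rotation":[0,0,0],"fingers":1},{"offset":[0.2,0,0],"rotation":[0,0,0],"fingers":1},{"offset":[0,0,0],"rotation":[0,0,0],"fingers":1}]' >/dev/null; python3 plan.py d 0.35 -0.286
```

```text
t 5.55 pos [ 0.5529 -0.1106  0.2713] F [0.1534 1.4894 0.2505] w 0.996 q [ 1.0992  0.4239 -1.2475  1.5675  0.4038  1.4203 -2.024 ]
rot(tool)/2 [-0.0051 -0.01    0.0033] mm-shift: in current tool/.15 [-0.7349 -2.2004 -0.5168]  after rot/.15 [-0.76   -2.1901 -0.5244]
t 6.17 pos [ 0.6664 -0.1466  0.2755] F [-0.4517  0.9119  0.1939] w 1.004 q [ 0.8142  0.6568 -1.0945  1.2341  0.5808  1.5425 -2.0346]
rot(tool)/2 [-0.0025 -0.0131  0.0016] mm-shift: in current tool/.15 [-1.5329 -2.2142 -0.5263]  after rot/.15 [-1.5534 -2.2067 -0.4969]
```

Extending helps: j3 is back to -1.09. Turning the tool a quarter turn puts the jaws along the slope and should unwind j7 and j3.

```bash
python3 -m jog '[{"offset":[0,0,-0.05],"rotation":[0,0,-0.087],"fingers":1},{"offset":[0,0,-0.05],"rotation":[0,0,-0.087],"fingers":1},{"offset":[0,0,-0.05],"rotation":[0,0,-0.087],"fingers":1},{"offset":[0,0,-0.05],"rotation":[0,0,-0.087],"fingers":1},{"offset":[0,0,0],"rotation":[0,0,-0.087],"fingers":1},{"offset":[0,0,0],"rotation":[0,0,-0.087],"fingers":1},{"offset":[0,0,0],"rotation":[0,0,-0.087],"fingers":1},{"offset":[0,0,0],"rotation":[0,0,-0.087],"fingers":1}]' >/dev/null; python3 -m jog '[{"offset":[0,0,0],"rotation":[0,0,-0.087],"fingers":1},{"offset":[0,0,0],"rotation":[0,0,0],"fingers":1}]'; python3 plan.py d 0.35 1.284
```

```text
clock: 7.42
position: [0.6644, -0.1461, 0.3059]
ee_rot: [0.801, 0.598, 0.009, 0.009]
ft_force: [0.7, 1.4, -0.1]
grip_width: 1.002
t 7.42 pos [ 0.6644 -0.1461  0.3059] F [ 0.7035  1.4204 -0.0991] w 1.002 q [ 0.8863  0.7718 -1.3592  1.1835  0.7699  1.6825 -0.5526]
rot(tool)/2 [ 0.013  -0.0016 -0.0006] mm-shift: in current tool/.15 [ 2.2054 -1.5365 -0.3269]  after rot/.15 [ 2.2062 -1.5419 -0.2942]
```

```bash
cat > kin.py <<'E'
from h import *
from scipy.optimize import least_squares
Q=np.array([[1.3084,.3322,-.0647,1.4601,.0216,1.3499,-.0885],[1.4064,-.2785,-1.2225,2.2187,-.3863,.4854,-1.4344],[1.4797,.0078,-1.3873,2.2039,.2702,.4313,-1.989],[1.0992,.4239,-1.2475,1.5675,.4038,1.4203,-2.024],[.8142,.6568,-1.0945,1.2341,.5808,1.5425,-2.0346],[.8863,.7718,-1.3592,1.1835,.7699,1.6825,-.5526]])
P=np.array([[.1485,-.6071,.2503],[.5152,-.0988,.1729],[.5255,-.112,.1362],[.5529,-.1106,.2713],[.6664,-.1466,.2755],[.6644,-.1461,.3059]])
O=R.from_quat([[.9928,.1196,-.0001,-.0007],[.952,-.134,.273,.039],[.955,-.142,.258,.04],[0,0,0,1],[0,0,0,1],[.801,.598,.009,.009]])
ok=[0,1,2,5]
def fk(q,p):
    T=R.identity();x=np.zeros(3);s=p[14:21]
    ax='zyzyzyz'
    for i in range(7):
        T=T*R.from_euler(ax[i],s[i]*q[i]+p[21+i]); x=x+T.apply([p[2*i],0,p[2*i+1]])
    return x,T
def fit(s0,c):
    def full(v): return np.r_[v[:14],s0,np.zeros(6),v[14]]
    def f(v):
        r=[]
        for i in range(len(Q)):
            x,T=fk(Q[i],full(v)); r+=list(10*(x-P[i]))
            if i in ok: r+=list((O[i].inv()*T).as_rotvec())
        return np.r_[r,.02*v[:14:2],.01*v[1:14:4]]
    v=least_squares(f,np.r_[0,.35,0,0,0,.4,0,0,0,.4,0,0,0,.35,c]); return v.cost,full(v.x),f(v.x)
E
python3 - <<'E'
from kin import *
import itertools
np.set_printoptions(precision=3,suppress=True)
best=[]
for sg in itertools.product([1,-1],repeat=3):
  for g4 in(1,-1):
    for g6 in(1,-1):
      for c in(0,1.57,3.14,-1.57):
        s=[-1,1,sg[0],g4,sg[1],g6,sg[2]]
        k=fit(s,c); best.append((k[0],s,k[1],k[2]))
best.sort(key=lambda b:b[0])
for b in best[:3]: print(b[0],b[1],b[2][:14],b[2][21:])
print(best[0][3]); np.save('kin.npy',best[0][2])
E
```

```text
0.06743797861933011 [-1, 1, -1, 1, -1, 1, -1] [ 0.009  0.27   0.024  0.446 -0.011  0.    -0.     0.477  0.002  0.
 -0.002  0.333 -0.016 -0.   ] [0.   0.   0.   0.   0.   0.   1.57]
0.06743797861953686 [-1, 1, -1, 1, -1, 1, -1] [ 0.009  0.27   0.024  0.446 -0.011  0.    -0.     0.477  0.002  0.
 -0.002  0.333 -0.016 -0.   ] [0.   0.   0.   0.   0.   0.   1.57]
0.06743797861961326 [-1, 1, -1, 1, -1, 1, -1] [ 0.009  0.27   0.024  0.446 -0.011 -0.    -0.     0.477  0.002 -0.
 -0.002  0.333 -0.016  0.   ] [0.   0.   0.   0.   0.   0.   1.57]
[ 0.29  -0.008 -0.016 -0.002  0.    -0.     0.024  0.016 -0.005  0.
 -0.001 -0.001 -0.027 -0.027  0.013 -0.    -0.     0.    -0.063  0.055
  0.015 -0.05   0.139  0.004  0.023 -0.134 -0.011 -0.001 -0.    -0.
  0.     0.    -0.    -0.     0.    -0.    -0.     0.003  0.     0.
 -0.   ]
```

```bash
cat > kin2.py <<'E'
from kin import *
s0=np.array([-1,1,-1,1,-1,1,-1]); ax='zyzyzyz'; C=np.pi/2
def fk2(q,p):
    T=R.identity();x=np.zeros(3);J=[]
    for i in range(7):
        T=T*R.from_euler(ax[i],s0[i]*q[i]); J.append((T.apply([0,1,0] if ax[i]=='y' else [0,0,1])*s0[i],x))
        x=x+T.apply(p[3*i:3*i+3])
    return x,T*R.from_euler('z',C),J
def jac(q,p):
    x,T,J=fk2(q,p); return x,T,np.array([np.r_[np.cross(a,x-o),a] for a,o in J]).T
def load():
    def f(v): return np.r_[np.concatenate([10*(fk2(Q[i],v)[0]-P[i]) for i in range(len(Q))]),.02*v[0::3],.02*v[1::3],.005*(v[2::3]-[.27,.446,0,.477,0,.333,0])]
    v=least_squares(f,np.r_[0,0,.27,0,0,.446,0,0,0,0,0,.477,0,0,0,0,0,.333,0,0,0]); return v.x,f(v.x)
def ik(q,p,X,Rt,n=30,w=np.ones(7)):
    q=q.copy()
    for _ in range(n):
        x,T,J=jac(q,p); e=np.r_[X-x,(Rt*T.inv()).as_rotvec()]
        q=q+(J.T@np.linalg.solve(J@J.T+1e-5*np.eye(6),e))
    return q,np.linalg.norm(e)
E
python3 - <<'E'
from kin2 import *
np.set_printoptions(precision=3,suppress=True)
p,r=load(); print(p.reshape(7,3),r[:18]/10); np.save('kin2.npy',p)
# replay
q=Q[0].copy(); x,T,_=fk2(q,p)
rows=[([0,0,0],[-.0147,.0545,.0512])]*5+[([.061,-.261,.05],[0,0,0])]*3
def rep(q,x,T,rows):
    for o,w in rows:
        x=x+T.apply(np.array(o)*.15);T=T*R.from_rotvec(np.array(w)*2); q,e=ik(q,p,x,T)
    return q,x,T,e
q,x,T,e=rep(q,x,T,rows);print('8 rows',q,e,'real 1.4844  0.0105 -0.1261  1.9494 -0.5924  0.9802 -0.2118')
rows=[([.061,-.261,.08],[0,0,0])]*8+[([.061,-.261,.095],[0,0,0])]*4
q,x,T,e=rep(q,x,T,rows);print('then',q,e,'real',Q[1])
q=Q[4];x,T,_=fk2(q,p);q,x,T,e=rep(q,x,T,[([0,0,-.05],[0,0,-.087])]*4+[([0,0,0],[0,0,-.087])]*5);print(q,e,'real',Q[5])
E
```

```text
[[-0.    -0.011  0.259]
 [ 0.    -0.011  0.447]
 [-0.    -0.012  0.001]
 [-0.    -0.012  0.484]
 [ 0.    -0.     0.007]
 [-0.    -0.     0.329]
 [-0.     0.    -0.004]] [ 0. -0.  0. -0.  0. -0.  0. -0.  0. -0.  0. -0.  0. -0.  0. -0.  0. -0.]
8 rows [ 1.485  0.013 -0.125  1.947 -0.592  0.982 -0.21 ] 2.6342677029622976e-16 real 1.4844  0.0105 -0.1261  1.9494 -0.5924  0.9802 -0.2118
then [ 1.41  -0.276 -1.219  2.216 -0.383  0.487 -1.436] 3.3030884237261484e-16 real [ 1.406 -0.279 -1.222  2.219 -0.386  0.485 -1.434]
[ 0.885  0.775 -1.36   1.181  0.772  1.682 -0.551] 3.6059990938849485e-16 real [ 0.886  0.772 -1.359  1.183  0.77   1.683 -0.553]
```

The model plus a minimum-norm solver reproduces the joint readings, so I can search for an unwinding path.

```bash
cat > search.py <<'E'
from kin2 import *
from plan import grasp,down,SP,RACK
p=np.load('kin2.npy')
lo=np.array([-2.6,-.5,-1.47,.16,-1.27,.06,-2.6]);hi=np.array([2.6,2.12,1.34,2.42,4.41,2.06,2.6])
vm=np.array([2.22,2.22,2.79,2.79,3.14,3.14,3.14])*.7*.125
def seg(q,X,Rt,dv=.042,dw=.17,n=None):
    """translate first (fixed axes) then rotate; returns q,rows,margin,ratio"""
    x,T,_=fk2(q,p); k=n or max(1,int(np.ceil(np.linalg.norm(X-x)/dv))); mar=9;rat=0;tot=0
    w=(T.inv()*Rt).as_rotvec(); m=int(np.ceil(np.linalg.norm(w)/dw)) if np.linalg.norm(w)>.02 else 0
    path=[(x+(X-x)*(i+1)/k,T) for i in range(k)]+[(X,T*R.from_rotvec(w*(i+1)/m)) for i in range(m)]
    for a,b in path:
        q2,e=ik(q,p,a,b,6)
        if e>1e-3: return q2,k+m,-9,9
        rat=max(rat,np.max(np.abs(q2-q)/vm)); q=q2; mar=min(mar,np.min(np.r_[q-lo,hi-q]))
    return q,k+m,mar,rat
def Rg(k,h,quarter): # quarter in units of pi/2
    X,M=grasp(k,h); return X,R.from_matrix(M)*R.from_rotvec([0,0,-quarter*np.pi/2])
def od(yaw): return R.from_matrix(down(yaw))
E
cat > s1.py <<'E'
from search import *
import sys,time
np.set_printoptions(precision=3,suppress=True)
q0=manip.get_obs()['joint_pos']; rng=np.random.default_rng(int(sys.argv[1])); best=(1e9,); t0=time.time()
while time.time()-t0<100:
    qt=int(rng.integers(0,2)); W=[]
    for _ in range(rng.integers(1,3)):
        az=rng.uniform(-1,.8);r=rng.uniform(.42,.85); W.append((np.array([r*np.cos(az),r*np.sin(az),rng.uniform(.28,.45)]),od(rng.uniform(-1.6,2.4))))
    Xh,Oh=Rg('thick',.12,qt); W.append((Xh,Oh)); W.append((Rg('thick',.02,qt)[0],Oh))
    q=q0;n=0;mar=9;bad=False
    for i,(X,O) in enumerate(W):
        q,k,m,rt=seg(q,X,O);n+=k
        if m<(.05 if i<len(W)-1 else .1) or rt>1: bad=True;break
    if bad: continue
    c=n*.04+2*q[2]**2+q[4]**2+.1*q[6]**2
    if c<best[0]: best=(c,n,qt,q,[(X,O.as_euler('zyx')) for X,O in W])
print(best)
E
for i in 1 2 3 4; do OMP_NUM_THREADS=1 python3 s1.py $i & done; wait
```

```text
this script no longer has the robot
this script no longer has the robot
this script no longer has the robot
(1000000000.0,)Exception ignored in: <_io.TextIOWrapper mode='rw' encoding='UTF-8'>
Traceback (most recent call last):
BrokenPipeError: [Errno 32] Broken pipe
Exception ignored in: <_io.TextIOWrapper mode='rw' encoding='UTF-8'>
Traceback (most recent call last):
BrokenPipeError: [Errno 32] Broken pipe
Exception ignored in: <_io.TextIOWrapper mode='rw' encoding='UTF-8'>
Traceback (most recent call last):
BrokenPipeError: [Errno 32] Broken pipe
```

```bash
cat > search.py <<'E'
import numpy as np, math
from scipy.spatial.transform import Rotation as R
from geometry import *
E
cat > geometry.py <<'E'
import numpy as np
t=np.radians(32); RACK=[.5473,-.2311,-.2863]; SP=np.array([.5362,.2367]); ROW={'thick':.115,'thin':0,'middle':-.115}
def down(yaw): c,s=np.cos(yaw),np.sin(yaw); return np.array([[c,s,0],[s,-c,0],[0,0,-1]])
def gr(k,h,quarter):
    c,s=np.cos(RACK[2]),np.sin(RACK[2]); M=np.array([[c,-s,0],[s,c,0],[0,0,1]])@np.array([[np.cos(t),0,-np.sin(t)],[0,1,0],[np.sin(t),0,np.cos(t)]])
    X=np.array([RACK[0],RACK[1],.072])+M@[-.0025,ROW[k],h]; G=np.c_[M[:,0],-M[:,1],-M[:,2]]
    a=-quarter*np.pi/2; return X,G@np.array([[np.cos(a),-np.sin(a),0],[np.sin(a),np.cos(a),0],[0,0,1]])
E
cat > search.py <<'E'
import numpy as np, math
from geometry import *
p=np.load('kin2.npy').reshape(7,3); s0=[-1,1,-1,1,-1,1,-1]
lo=np.array([-2.6,-.5,-1.47,.16,-1.27,.06,-2.6]);hi=np.array([2.6,2.12,1.34,2.42,4.41,2.06,2.6])
vm=np.array([2.22,2.22,2.79,2.79,3.14,3.14,3.14])*.7*.125
F=np.array([[0,-1,0],[1,0,0],[0,0,1.]])
def jac(q):
    T=np.eye(3);x=np.zeros(3);A=np.empty((7,3));Op=np.empty((7,3))
    for i in range(7):
        a=s0[i]*q[i];c,s=math.cos(a),math.sin(a)
        if i%2==0: T=T@np.array([[c,-s,0],[s,c,0],[0,0,1]]);A[i]=T[:,2]*s0[i]
        else: T=T@np.array([[c,0,s],[0,1,0],[-s,0,c]]);A[i]=T[:,1]*s0[i]
        Op[i]=x; x=x+T@p[i]
    d=x-Op
    L=np.stack([A[:,1]*d[:,2]-A[:,2]*d[:,1],A[:,2]*d[:,0]-A[:,0]*d[:,2],A[:,0]*d[:,1]-A[:,1]*d[:,0]])
    return x,T@F,np.vstack([L,A.T])
def rv(M):
    v=np.array([M[2,1]-M[1,2],M[0,2]-M[2,0],M[1,0]-M[0,1]])/2; s=np.linalg.norm(v); c=(np.trace(M)-1)/2
    return v if s<1e-9 else v/s*math.atan2(s,c)
def rod(w):
    a=np.linalg.norm(w)
    if a<1e-12: return np.eye(3)
    k=w/a;K=np.array([[0,-k[2],k[1]],[k[2],0,-k[0]],[-k[1],k[0],0]]); return np.eye(3)+math.sin(a)*K+(1-math.cos(a))*K@K
def ik(q,X,Rt,n=3):
    for _ in range(n):
        x,T,J=jac(q); e=np.r_[X-x,rv(Rt@T.T)]
        q=q+J.T@np.linalg.solve(J@J.T+1e-6*np.eye(6),e)
    return q,np.linalg.norm(e)
def seg(q,X,Rt,dv=.045,dw=.175):
    x,T,_=jac(q); k=int(np.ceil(np.linalg.norm(X-x)/dv)); mar=9;rat=0
    w=rv(T.T@Rt); m=int(np.ceil(np.linalg.norm(w)/dw)) if np.linalg.norm(w)>.02 else 0
    path=[(x+(X-x)*(i+1)/k,T) for i in range(k)]+[(X,T@rod(w*(i+1)/m)) for i in range(m)]
    for a,b in path:
        q2,e=ik(q,a,b)
        if e>.02: return q2,k+m,-9,9
        rat=max(rat,np.max(np.abs(q2-q)/vm)); q=q2; mar=min(mar,np.min(np.r_[q-lo,hi-q]))
    return q,k+m,mar,rat
E
cat > s1.py <<'E'
from search import *
import sys,time,json
np.set_printoptions(precision=3,suppress=True)
q0=np.array(json.loads(sys.argv[2])); rng=np.random.default_rng(int(sys.argv[1])); best=(1e9,); t0=time.time();cnt=0;near=-9
while time.time()-t0<100:
    qt=int(rng.integers(0,2)); W=[];cnt+=1
    for _ in range(rng.integers(1,4)):
        az=rng.uniform(-1,.8);r=rng.uniform(.42,.82); yw=rng.uniform(-1.6,2.4);W.append((np.array([r*np.cos(az),r*np.sin(az),rng.uniform(.28,.42)]),down(yw),yw))
    Xh,Oh=gr('thick',.12,qt); W.append((Xh,Oh,0)); W.append((gr('thick',.02,qt)[0],Oh,0))
    q=q0;n=0;bad=False
    for i,(X,O,_) in enumerate(W):
        q,k,m,rt=seg(q,X,O);n+=k
        if m<.03 or rt>1.3: bad=True;break
    if i==len(W)-1: near=max(near,m)
    if bad: continue
    c=n*.03+2*q[2]**2+q[4]**2+.1*q[6]**2
    if c<best[0]: best=(c,n,qt,q,m,[(X.tolist(),y) for X,O,y in W])
print(cnt,near,best,flush=True)
E
for i in 1 2 3 4; do OMP_NUM_THREADS=1 python3 s1.py $i '[0.8863,0.7718,-1.3592,1.1835,0.7699,1.6825,-0.5526]' & done; wait
python3 -c "
from search import *
for qt in (0,1):
  for k in ROW:
    X,O=gr(k,.02,qt); print(k,qt,ik(np.array([.2,.3,0,1.5,0,.9,-1.6 if qt==0 else 0]),X,O,60))"
```

```text
6097 0.21166408870603703 (1000000000.0,)
5861 0.19890200297099647 (np.float64(3.876639371430973), 73, 0, array([ 0.607,  0.164, -0.571,  2.193,  0.681,  0.327, -2.387]), np.float64(0.1927031333584952), [([0.6338281444503003, -0.2123994450054788, 0.3174189302442158], -0.9665932973128708), ([0.4028234035438908, -0.12283494773886824, 0.3386405080614653], 1.3962847352823058), ([0.7364914000280737, -0.2142918902485488, 0.3012172693445532], -0.9961675593098205), ([0.5167408379833235, -0.10222409657472573, 0.1724409733781881], 0), ([0.5675757459083239, -0.11718926955439209, 0.0876361637625455], 0)])
5707 0.05494468380537354 (1000000000.0,)
6029 0.21199041613688108 (np.float64(3.1065197316139854), 75, 1, array([ 0.491,  0.15 , -0.449,  2.198,  0.627,  0.314, -0.774]), np.float64(0.18721329297538647), [([0.6142150112105257, 0.18850287490687204, 0.35632830186890263], -0.26663906074132226), ([0.35749986055628813, 0.2600339819496006, 0.32530424703813715], 1.791053213348746), ([0.6361440319913758, -0.26537447214186977, 0.38786935417894186], 0.22594575029343256), ([0.5167408379833235, -0.102224096
[... 315 characters left out ...]
1554879, -0.14212627,
        0.24585773, -1.39026318]), np.float64(2.0728003693235357e-16))
middle 0 (array([ 0.3239788 ,  0.19202214,  0.30241491,  2.14768392, -0.70430277,
        0.35007211, -0.63987905]), np.float64(1.4204967108729738e-16))
thick 1 (array([ 0.17284054,  0.12613771, -0.12029055,  2.2137627 ,  0.49492185,
        0.28830333, -0.66802362]), np.float64(1.2429629038229306e-16))
thin 1 (array([ 0.28447951,  0.12478808,  0.05704698,  2.21548017, -0.14434318,
        0.24603215,  0.18276755]), np.float64(1.8777889598793818e-16))
middle 1 (array([ 0.31901996,  0.19231884,  0.3079922 ,  2.14764822, -0.70704725,
        0.35083736,  0.93336582]), np.float64(4.558746843558481e-16))
```

```bash
cat > s2.py <<'E'
from search import *
import sys,time,json
np.set_printoptions(precision=3,suppress=True)
q0=np.array(json.loads(sys.argv[2])); rng=np.random.default_rng(int(sys.argv[1])); t0=time.time()
def run(S,qt):
    q=q0;x,T,_=jac(q);n=0
    for k,ox,oy,oz,rz in S:
        for _ in range(int(k)):
            x=x+T@np.array([ox,oy,oz])*.15; T=T@rod(np.array([0,0,2*rz])); q2,e=ik(q,x,T,2); n+=1
            r=np.hypot(x[0],x[1])
            if e>.02 or not(.36<r<.86) or not(.26<x[2]<.5) or x[0]<.1 or np.min(np.r_[q2-lo,hi-q2])<.03 or np.max(np.abs(q2-q)/vm)>1: return 1e3-n,None,n
            q=q2
    X,O=gr('thick',.12,qt); q,k,m,rt=seg(q,X,O); n+=k
    if m<.03 or rt>1.4: return 500,None,n
    q,k,m,rt=seg(q,gr('thick',.02,qt)[0],O); n+=k
    if m<.03: return 400,None,n
    return n*.03+2*q[2]**2+q[4]**2+.05*q[6]**2,q,n
def rnd():
    a=rng.uniform(-3.2,3.2);v=rng.uniform(0,.33); return [rng.integers(3,9),v*np.cos(a),v*np.sin(a),rng.uniform(-.05,.05),rng.uniform(-.09,.09)]
best=(1e9,)
while time.time()-t0<110:
    if best[0]>300 or rng.random()<.1:
        S=[rnd() for _ in range(rng.integers(2,5))];qt=int(rng.integers(0,2))
    else:
        S=[list(s) for s in best[3]];qt=best[4]; i=rng.integers(len(S))
        if rng.random()<.2: S[i]=rnd()
        elif rng.random()<.1 and len(S)>1: del S[i]
        else:
            for s in S:
              s[0]=max(1,s[0]+rng.integers(-1,2));s[1:4]=list(np.array(s[1:4])+rng.normal(size=3)*[.03,.03,.01]);s[4]=np.clip(s[4]+rng.normal()*.01,-.092,.092)
        if max(np.hypot(s[1],s[2]) for s in S)>.38: continue
    c,q,n=run(S,qt)
    if c<best[0]: best=(c,q,n,S,qt)
print(best[0],best[1],'rows',best[2],'qt',best[4]);print(np.round(np.array(best[3],float),3),flush=True)
E
for i in 1 2 3 4 5 6; do OMP_NUM_THREADS=1 python3 s2.py $i '[0.8863,0.7718,-1.3592,1.1835,0.7699,1.6825,-0.5526]' & done; wait
```

```text
400 None rows 27 qt 0
[[ 6.    -0.008  0.037 -0.013  0.068]
 [ 7.     0.     0.    -0.047  0.089]]
400 None rows 32 qt 0
[[ 7.     0.018 -0.018 -0.013  0.08 ]
 [ 3.    -0.057 -0.023  0.042  0.058]
 [ 3.     0.005  0.022  0.032  0.043]
 [ 6.    -0.023  0.146 -0.033  0.028]]
400 None rows 27 qt 0
[[ 3.     0.176 -0.159  0.008  0.062]
 [ 8.    -0.004 -0.066 -0.028  0.056]
 [ 3.     0.082 -0.043 -0.017  0.075]]
400 None rows 31 qt 0
[[ 7.    -0.021  0.002  0.014  0.079]
 [ 4.    -0.114  0.134  0.021  0.004]
 [ 6.     0.11  -0.036 -0.036  0.081]]
400 None rows 28 qt 0
[[ 5.    -0.013 -0.069  0.01   0.079]
 [ 3.     0.023  0.001  0.003  0.08 ]
 [ 5.    -0.124  0.03  -0.028  0.082]
 [ 4.     0.012  0.022 -0.001 -0.011]]
400 None rows 25 qt 0
[[ 5.    -0.018 -0.128 -0.005  0.089]
 [ 5.    -0.132  0.001  0.036  0.086]
 [ 4.     0.088  0.046 -0.025  0.043]]
```

```bash
cat > s3.py <<'E'
from search import *
import sys,time,json
np.set_printoptions(precision=3,suppress=True)
def segc(q,X,Rt,dv=.045,dw=.178):
    x,T,_=jac(q); w=rv(T.T@Rt); n=max(1,int(np.ceil(max(np.linalg.norm(X-x)/dv,np.linalg.norm(w)/dw)))); mar=9;rat=0;rows=[];a,b=x,T
    for i in range(n):
        a2,b2=x+(X-x)*(i+1)/n,T@rod(w*(i+1)/n); rows.append(np.r_[b.T@(a2-a)/.15,w/n/2]);a,b=a2,b2
        q2,e=ik(q,a,b,2)
        rat=max(rat,np.max(np.abs(q2-q)/vm)); q=q2; mar=min(mar,np.min(np.r_[q-lo,hi-q]))
        if e>.02: mar=-3
    return q,rows,mar,rat
def run(W,q,target,hover=.12,full=False):
    qt,V=W;n=0;pen=0;L=[]
    P=[(np.array([r*math.cos(a),r*math.sin(a),z]),down(y)) for r,a,z,y in V]
    Xh,Oh=gr(target,hover,qt); P+=[(Xh,Oh),(gr(target,.02,qt)[0],Oh)]
    for X,O in P:
        q,rows,m,rt=segc(q,X,O); n+=len(rows); pen+=50*max(0,.05-m)+10*max(0,rt-1); L.append((rows,q,m,rt))
    c=n*.04+pen+2*q[2]**2+q[4]**2+.05*q[6]**2
    return (c,n,q,L) if full else (c,n,q)
def rnd(rng): return [rng.uniform(.42,.82),rng.uniform(-.9,.8),rng.uniform(.28,.42),rng.uniform(-1.6,2.4)]
def opt(seed,q0,target,T,nw=(1,4),seeds=()):
    rng=np.random.default_rng(seed); t0=time.time(); pop=[]
    for s in seeds: pop.append((run(s,q0,target)[0],s))
    while time.time()-t0<T*.4:
        W=(int(rng.integers(0,2)),[rnd(rng) for _ in range(rng.integers(*nw))]); pop.append((run(W,q0,target)[0],W))
    pop.sort(key=lambda a:a[0]); pop=pop[:8]
    while time.time()-t0<T:
        i=rng.integers(len(pop)); c,(qt,V)=pop[i]; s=rng.choice([1,.3,.1])
        V2=[list(np.clip(np.array(v)+rng.normal(size=4)*s*np.array([.1,.3,.04,.6]),[.42,-1,.27,-1.8],[.83,.9,.45,2.6])) for v in V]
        c2=run((qt,V2),q0,target)[0]
        if c2<c: pop[i]=(c2,(qt,V2))
    return min(pop,key=lambda a:a[0])
if __name__=='__main__':
    q0=np.array(json.loads(sys.argv[2])); S=[(1,[[.642,.298,.356,-.267],[.442,.629,.325,1.79],[.689,-.395,.388,.226]])] if len(sys.argv)>4 else []
    c,W=opt(int(sys.argv[1]),q0,sys.argv[3],110,seeds=S); c,n,q,L=run(W,q0,sys.argv[3],full=True)
    print(round(c,2),'rows',n,q,W[0],np.round(W[1],3).tolist(),[(round(l[2],2),round(l[3],2),len(l[0])) for l in L],flush=True)
E
for i in 1 2 3 4 5 6; do OMP_NUM_THREADS=1 python3 s3.py $i '[0.8863,0.7718,-1.3592,1.1835,0.7699,1.6825,-0.5526]' thick s & done; wait; nproc
```

```text
2.24 rows 32 [ 0.537  0.155 -0.497  2.196  0.647  0.319 -0.79 ] 1 [[0.578, -0.332, 0.336, 0.411], [0.555, 0.11, 0.42, -0.45], [0.439, 0.706, 0.406, -0.49]] [(np.float64(0.1), np.float64(0.56), 5), (np.float64(0.11), np.float64(0.77), 6), (np.float64(0.07), np.float64(0.79), 7), (np.float64(0.18), np.float64(1.0), 11), (np.float64(0.19), np.float64(0.71), 3)]
2.65 rows 34 [ 0.652  0.17  -0.617  2.191  0.702  0.333 -0.831] 1 [[0.584, 0.172, 0.289, 0.331], [0.616, 0.268, 0.434, 0.781], [0.43, 0.365, 0.429, -0.771]] [(np.float64(0.11), np.float64(0.8), 6), (np.float64(0.13), np.float64(0.45), 4), (np.float64(0.09), np.float64(0.89), 9), (np.float64(0.18), np.float64(0.95), 12), (np.float64(0.19), np.float64(0.8), 3)]
2.15 rows 31 [ 0.523  0.154 -0.483  2.197  0.641  0.318 -0.785] 1 [[0.613, 0.444, 0.45, 0.651], [0.446, 0.632, 0.45, -0.419]] [(np.float64(0.08), np.float64(0.58), 10), (np.float64(0.06), np.float64(0.92), 7), (np.float64(0.18), np.float64(0.93), 11), (np.float64(0.19), np.float64(0.7), 3)]
2.02 rows 28 [ 0.518  0.153 -0.478  2.197  0.639  0.317 -0.783] 1 [[0.557, 0.254, 0.4
[... 166 characters left out ...]
), (np.float64(0.19), np.float64(0.7), 3)]
2.46 rows 32 [ 0.618  0.165 -0.582  2.192  0.685  0.328 -0.819] 1 [[0.591, 0.448, 0.369, 0.681], [0.523, 0.709, 0.395, 0.051], [0.442, 0.436, 0.38, -0.534]] [(np.float64(0.07), np.float64(0.49), 10), (np.float64(0.09), np.float64(0.7), 4), (np.float64(0.07), np.float64(0.88), 4), (np.float64(0.18), np.float64(0.98), 11), (np.float64(0.19), np.float64(0.78), 3)]
2.15 rows 27 [ 0.58   0.16  -0.543  2.194  0.668  0.324 -0.805] 1 [[0.547, 0.406, 0.345, 0.202], [0.462, 0.64, 0.391, -0.35]] [(np.float64(0.08), np.float64(0.66), 9), (np.float64(0.06), np.float64(0.91), 4), (np.float64(0.17), np.float64(0.95), 11), (np.float64(0.19), np.float64(0.75), 3)]
4
```

```bash
cat > rows.py <<'E'
# usage: rows.py w r az z yaw ... | g target h qt [dslope dy] | d x y z yaw   several targets, separated by /
import sys
from s3 import *
from workcell import manip
def show(q,specs,dv=.045,dw=.178):
    for a in specs:
        k=a[0]
        if k=='w': r,az,z,y=map(float,a[1:5]); X,O=np.array([r*math.cos(az),r*math.sin(az),z]),down(y)
        elif k=='d': x,y_,z,y=map(float,a[1:5]); X,O=np.array([x,y_,z]),down(y)
        else:
            X,O=gr(a[1],float(a[2]),int(a[3])); 
            if len(a)>4: X=X+O@np.array([float(a[4]),float(a[5]),0])
        d=float(a[-1][1:]) if a[-1][0]=='v' else dv
        q,rows,m,rt=segc(q,X,O,d,dw)
        print(' '.join(a),'n',len(rows),'margin %.2f ratio %.2f'%(m,rt),'q',q)
        R_=np.round(rows,3)
        if np.abs(R_-R_[0]).max()<.002: print('  each',R_[0].tolist())
        else:
            for r in R_: print('  ',r.tolist())
    return q
if __name__=='__main__':
    o=manip.get_obs(); x,T,_=jac(o['joint_pos'])
    print('t %.2f'%o['clock'],'pos',o['position'],'F',o['ft_force'],'w %.3f'%o['grip_width'],'q',o['joint_pos'])
    show(o['joint_pos'],[s.split() for s in ' '.join(sys.argv[1:]).split('/')])
E
python3 rows.py w .557 .254 .404 -.097 / w .453 .747 .371 -.368 / g thick .12 1
```

```text
t 7.42 pos [ 0.664 -0.146  0.306] F [ 0.703  1.42  -0.099] w 1.002 q [ 0.886  0.772 -1.359  1.183  0.77   1.683 -0.553]
w .557 .254 .404 -.097 n 8 margin 0.11 ratio 0.79 q [ 0.613  0.374 -1.269  1.323  0.359  1.695 -2.257]
   [0.199, -0.166, -0.085, 0.001, -0.001, 0.086]
   [0.168, -0.198, -0.085, 0.001, -0.001, 0.086]
   [0.131, -0.224, -0.085, 0.001, -0.001, 0.086]
   [0.09, -0.243, -0.085, 0.001, -0.001, 0.086]
   [0.047, -0.255, -0.085, 0.001, -0.001, 0.086]
   [0.002, -0.259, -0.084, 0.001, -0.001, 0.086]
   [-0.042, -0.256, -0.083, 0.001, -0.001, 0.086]
   [-0.086, -0.245, -0.083, 0.001, -0.001, 0.086]
w .453 .747 .371 -.368 n 6 margin 0.06 ratio 0.75 q [ 0.751 -0.215 -1.361  1.629 -0.21   1.558 -2.541]
   [-0.247, -0.163, 0.037, 0.0, 0.0, 0.023]
   [-0.254, -0.152, 0.037, 0.0, 0.0, 0.023]
   [-0.26, -0.14, 0.037, 0.0, 0.0, 0.023]
   [-0.267, -0.129, 0.037, 0.0, 0.0, 0.023]
   [-0.272, -0.116, 0.037, 0.0, 0.0, 0.023]
   [-0.277, -0.104, 0.037, 0.0, 0.0, 0.023]
g thick .12 1 n 11 margin 0.18 ratio 0.99 q [ 0.527 -0.132 -0.47   2.241  0.148  0.478 -0.354]
   [0.194, 0.192, 0.12, -0.019, 0.021, -0.073]
   [0.159, 0.213, 0.136, -0.019, 0.021, -0.073]
   [0.121, 0.227, 0.15, -0.019, 0.021, -0.073]
   [0.08, 0.236, 0.163, -0.019, 0.021, -0.073]
   [0.038, 0.238, 0.175, -0.019, 0.021, -0.073]
   [-0.004, 0.234, 0.185, -0.019, 0.021, -0.073]
   [-0.045, 0.223, 0.192, -0.019, 0.021, -0.073]
   [-0.084, 0.206, 0.198, -0.019, 0.021, -0.073]
   [-0.121, 0.183, 0.201, -0.019, 0.021, -0.073]
   [-0.154, 0.155, 0.202, -0.019, 0.021, -0.073]
   [-0.183, 0.123, 0.2, -0.019, 0.021, -0.073]
```

```bash
python3 -m jog '[{"offset":[0.199,-0.166,-0.085],"rotation":[0.001,-0.001,0.086],"fingers":1},{"offset":[0.168,-0.198,-0.085],"rotation":[0.001,-0.001,0.086],"fingers":1},{"offset":[0.131,-0.224,-0.085],"rotation":[0.001,-0.001,0.086],"fingers":1},{"offset":[0.09,-0.243,-0.085],"rotation":[0.001,-0.001,0.086],"fingers":1},{"offset":[0.047,-0.255,-0.085],"rotation":[0.001,-0.001,0.086],"fingers":1},{"offset":[0.002,-0.259,-0.084],"rotation":[0.001,-0.001,0.086],"fingers":1},{"offset":[-0.042,-0.256,-0.083],"rotation":[0.001,-0.001,0.086],"fingers":1},{"offset":[-0.086,-0.245,-0.083],"rotation":[0.001,-0.001,0.086],"fingers":1}]' >/dev/null
python3 -m jog '[{"offset":[-0.247,-0.163,0.037],"rotation":[0,0,0.023],"fingers":1},{"offset":[-0.254,-0.152,0.037],"rotation":[0,0,0.023],"fingers":1},{"offset":[-0.26,-0.14,0.037],"rotation":[0,0,0.023],"fingers":1},{"offset":[-0.267,-0.129,0.037],"rotation":[0,0,0.023],"fingers":1},{"offset":[-0.272,-0.116,0.037],"rotation":[0,0,0.023],"fingers":1},{"offset":[-0.277,-0.104,0.037],"rotation":[0,0,0.023],"fingers":1}]'
python3 rows.py g thick .12 1 | head -3
```

```text
clock: 9.18
position: [0.3312, 0.3079, 0.3673]
ee_rot: [0.982, -0.187, 0.002, 0.0]
ft_force: [0.8, 0.1, 0.5]
grip_width: 0.998
t 9.18 pos [0.331 0.308 0.367] F [0.814 0.09  0.498] w 0.998 q [ 0.748 -0.228 -1.353  1.64  -0.219  1.55  -2.543]
g thick .12 1 n 11 margin 0.18 ratio 1.00 q [ 0.524 -0.132 -0.467  2.242  0.149  0.478 -0.355]
   [0.196, 0.19, 0.119, -0.019, 0.021, -0.073]
```

Tracking the plan exactly. On to the hover over the thick mass.

```bash
python3 -m jog '[{"offset":[0.194,0.192,0.12],"rotation":[-0.019,0.021,-0.073],"fingers":1},{"offset":[0.159,0.213,0.136],"rotation":[-0.019,0.021,-0.073],"fingers":1},{"offset":[0.121,0.227,0.15],"rotation":[-0.019,0.021,-0.073],"fingers":1},{"offset":[0.08,0.236,0.163],"rotation":[-0.019,0.021,-0.073],"fingers":1},{"offset":[0.038,0.238,0.175],"rotation":[-0.019,0.021,-0.073],"fingers":1},{"offset":[-0.004,0.234,0.185],"rotation":[-0.019,0.021,-0.073],"fingers":1}]' >/dev/null
python3 -m jog '[{"offset":[-0.045,0.223,0.192],"rotation":[-0.019,0.021,-0.073],"fingers":1},{"offset":[-0.084,0.206,0.198],"rotation":[-0.019,0.021,-0.073],"fingers":1},{"offset":[-0.121,0.183,0.201],"rotation":[-0.019,0.021,-0.073],"fingers":1},{"offset":[-0.154,0.155,0.202],"rotation":[-0.019,0.021,-0.073],"fingers":1},{"offset":[-0.183,0.123,0.2],"rotation":[-0.019,0.021,-0.073],"fingers":1},{"offset":[0,0,0],"rotation":[0,0,0],"fingers":1}]'
python3 rows.py g thick .045 1 / g thick .02 1 v.005
```

```text
clock: 10.68
position: [0.5154, -0.1059, 0.168]
ee_rot: [0.773, 0.572, 0.167, 0.219]
ft_force: [-0.1, 0.5, -0.2]
grip_width: 0.999
t 10.68 pos [ 0.515 -0.106  0.168] F [-0.062  0.508 -0.234] w 0.999 q [ 0.529 -0.126 -0.461  2.248  0.14   0.465 -0.348]
g thick .045 1 n 2 margin 0.19 ratio 0.74 q [ 0.549  0.083 -0.507  2.212  0.495  0.347 -0.656]
  each [0.012, 0.009, 0.238, -0.0, -0.001, -0.003]Traceback (most recent call last):
  File "rows.py", line 24, in <module>
    show(o['joint_pos'],[s.split() for s in ' '.join(sys.argv[1:]).split('/')])
    ~~~~^^^^^^^^^^^^^^^^^^^^^^^^^^^^^^^^^^^^^^^^^^^^^^^^^^^^^^^^^^^^^^^^^^^^^^^
  File "rows.py", line 12, in show
    if len(a)>4: X=X+O@np.array([float(a[4]),float(a[5]),0])
                                 ~~~~~^^^^^^
ValueError: could not convert string to float: 'v.005'
```

```bash
sed -i "s/if len(a)>4: X/if len(a)>5: X/" rows.py; python3 -m jog '[{"offset":[0.008,0.006,0.16],"rotation":[0,-0.001,-0.003],"fingers":1},{"offset":[0.008,0.006,0.16],"rotation":[0,-0.001,-0.003],"fingers":1},{"offset":[0.008,0.006,0.156],"rotation":[0,0,0],"fingers":1},{"offset":[0,0,0],"rotation":[0,0,0],"fingers":1},{"offset":[0,0,0],"rotation":[0,0,0],"fingers":1}]'
python3 rows.py g thick .02 1 v.005;  python3 -c "
from h import *
a=snap('scene',None,(260,130,360,250),4);b=snap('top',None,(290,150,390,270),4)
cv2.imwrite('pics/g2.png',np.hstack([a,b]))"
```

```text
clock: 11.3
position: [0.5568, -0.1101, 0.1117]
ee_rot: [0.768, 0.578, 0.165, 0.222]
ft_force: [-0.4, -0.1, 0.3]
grip_width: 1.002
t 11.30 pos [ 0.557 -0.11   0.112] F [-0.414 -0.078  0.34 ] w 1.002 q [ 0.538  0.08  -0.504  2.208  0.493  0.353 -0.654]
g thick .02 1 v.005 n 6 margin 0.21 ratio 0.08 q [ 0.501  0.151 -0.46   2.198  0.631  0.315 -0.777]
  each [-0.004, -0.003, 0.03, 0.0, -0.0, 0.001]
```

View pics/g2.png

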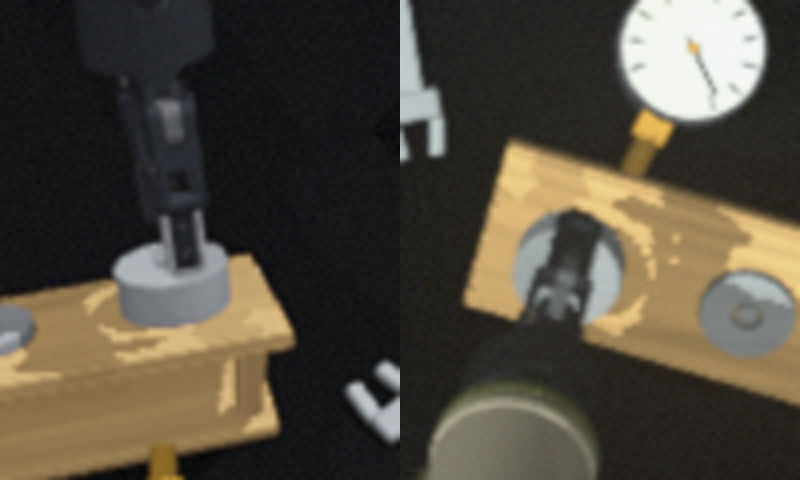

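```bash
python3 -m jog '[{"offset":[-0.005,-0.003,0.04],"rotation":[0,0,0.001],"fingers":1},{"offset":[-0.005,-0.003,0.04],"rotation":[0,0,0.001],"fingers":1},{"offset":[-0.005,-0.003,0.04],"rotation":[0,0,0.001],"fingers":1},{"offset":[-0.005,-0.003,0.03],"rotation":[0,0,0],"fingers":1},{"offset":[0,0,0],"rotation":[0,0,0],"fingers":1}]' ;python3 rows.py g thick .018 1 v.005; python3 -m jog '[{"offset":[0,0,0.012],"rotation":[0,0,0],"fingers":1},{"offset":[0,0,0.012],"rotation":[0,0,0],"fingers":1},{"offset":[0,0,0],"rotation":[0,0,0],"fingers":1}]' ;python3 rows.py g thick .018 1 v.005
```

```text
clock: 12.02
position: [0.5659, -0.1162, 0.0898]
ee_rot: [0.769, 0.577, 0.165, 0.22]
ft_force: [-1.1, -0.8, 0.4]
grip_width: 1.001
t 12.03 pos [ 0.566 -0.116  0.09 ] F [-1.091 -0.756  0.351] w 1.001 q [ 0.507  0.143 -0.466  2.2    0.613  0.319 -0.759]
g thick .018 1 v.005 n 1 margin 0.22 ratio 0.10 q [ 0.496  0.156 -0.455  2.196  0.641  0.313 -0.787]
  each [-0.003, 0.003, 0.032, -0.0, -0.0, 0.001]
clock: 12.4
position: [0.5679, -0.1168, 0.0873]
ee_rot: [0.769, 0.577, 0.165, 0.221]
ft_force: [0.1, 0.1, 0.2]
grip_width: 1.001
t 12.40 pos [ 0.568 -0.117  0.087] F [0.084 0.09  0.203] w 1.001 q [ 0.5    0.152 -0.459  2.198  0.632  0.314 -0.776]
g thick .018 1 v.005 n 1 margin 0.22 ratio 0.04 q [ 0.496  0.156 -0.455  2.196  0.641  0.313 -0.787]
  each [-0.003, 0.0, 0.011, 0.0, -0.0, 0.001]
```

```bash
python3 -m jog '[{"offset":[0,0,0],"rotation":[0,0,0],"fingers":-1},{"offset":[0,0,0],"rotation":[0,0,0],"fingers":-1},{"offset":[0,0,0],"rotation":[0,0,0],"fingers":-1},{"offset":[0,0,0],"rotation":[0,0,0],"fingers":-1}]' 70; python3 -m jog '[{"offset":[0,0,-0.03],"rotation":[0,0,0],"fingers":-1},{"offset":[0,0,-0.05],"rotation":[0,0,0],"fingers":-1},{"offset":[0,0,-0.1],"rotation":[0,0,0],"fingers":-1},{"offset":[0,0,-0.1],"rotation":[0,0,0],"fingers":-1}]' ;python3 -c "
from h import *
a=snap('scene',None,(260,130,360,250),4);b=snap('top',None,(290,150,390,270),4)
cv2.imwrite('pics/g3.png',np.hstack([a,b]))
print(manip.get_obs())"
```

```text
clock: 12.9
position: [0.5666, -0.1166, 0.0873]
ee_rot: [0.769, 0.577, 0.164, 0.221]
ft_force: [-21.4, 5.6, 18.5]
grip_width: 0.782
clock: 13.4
position: [0.5449, -0.1104, 0.1219]
ee_rot: [0.769, 0.577, 0.164, 0.22]
ft_force: [0.3, -0.9, -6.9]
grip_width: 0.778
{'clock': 13.5, 'joint_pos': array([ 0.57243784,  0.03441082, -0.52813533,  2.2213223 ,  0.40029395,
        0.37128877, -0.5700129 ]), 'joint_velocities': array([-0.0151454 ,  0.03564016,  0.01597241, -0.00509009,  0.07850764,
       -0.02400021, -0.07112419]), 'tau': array([  0.31471591, -37.9903686 ,  -0.84139081, -37.29257941,
        -0.34471686,  -2.96330899,   1.1040625 ]), 'position': array([ 0.54567273, -0.11056213,  0.123131  ]), 'ee_rot': array([0.76899159, 0.57685294, 0.16475979, 0.22078684]), 'ft_force': array([-0.12230065, -0.5994138 , -7.30176027]), 'torque': array([ 0.4049844 ,  1.26579203, -0.0017157 ]), 'grip_width': 0.7765582840560158}
```

View pics/g3.png

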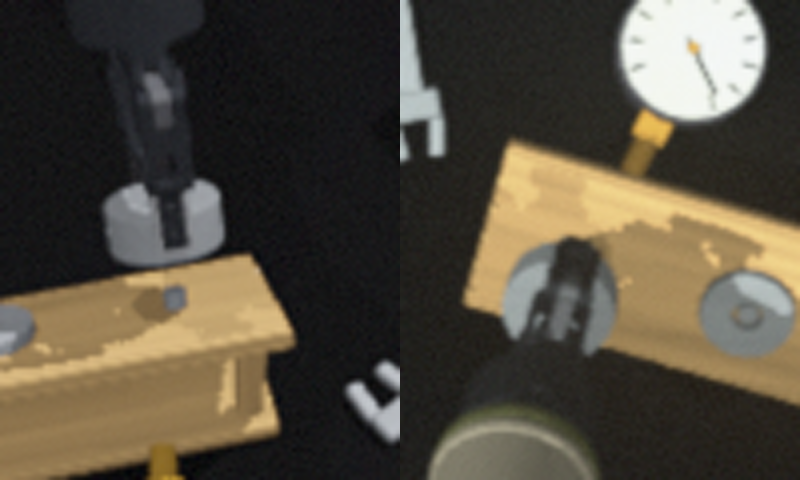

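The thick mass is lifted clear of its pin: weight 7.3 N, opening 0.777, which is about 66 mm for a 68 mm disc. Next I'll search for the yaw at the tester and the way back to the middle mass.

```bash
cat > s4.py <<'E'
from s3 import *
# q0 -> [way] -> tester hover(yaw) -> seat -> hover -> [way] -> grasp(next)
def runc(V,q0,nxt,zs,full=False):
    yaw,w1,w2,qt=V; q=q0;P=[]
    mk=lambda v:(np.array([v[0]*math.cos(v[1]),v[0]*math.sin(v[1]),v[2]]),down(v[3]))
    S=lambda z:(np.array([*SP,z]),down(yaw))
    if w1 is not None: P.append(('w1',mk(w1)))
    P+=[('hov',S(.24)),('seat',S(zs)),('up',S(.26))]
    if w2 is not None: P.append(('w2',mk(w2)))
    if nxt: X,O=gr(nxt,.1,qt); P+=[('gh',(X,O)),('g',(gr(nxt,.015,qt)[0],O))]
    c=0;n=0;L=[]
    for name,(X,O) in P:
        slow=name in('w1','hov'); q,rows,m,rt=segc(q,X,O,.035 if slow else .045,.12 if slow else .178); n+=len(rows)
        c+=50*max(0,.08-m)+10*max(0,rt-.95)
        if name in('seat','g'): c+=2*q[2]**2+.6*q[4]**2+.05*q[6]**2
        L.append((name,len(rows),round(m,2),round(rt,2),q))
    c+=.04*n
    return (c,n,L) if full else c
if __name__=='__main__':
    seed=int(sys.argv[1]);q0=np.array(json.loads(sys.argv[2]));nxt=sys.argv[3];zs=float(sys.argv[4]);T=float(sys.argv[5])
    if nxt=='-': nxt=None
    rng=np.random.default_rng(seed);t0=time.time();pop=[]
    rw=lambda: rnd(rng) if rng.random()<.5 else None
    while time.time()-t0<T*.4:
        V=(rng.uniform(-1.6,3),rw(),rw(),int(rng.integers(0,2))); pop.append((runc(V,q0,nxt,zs),V))
    pop.sort(key=lambda a:a[0]);pop=pop[:8]
    while time.time()-t0<T:
        i=rng.integers(len(pop));c,V=pop[i];s=rng.choice([1,.3,.1])
        pe=lambda v:None if v is None else list(np.clip(np.array(v)+rng.normal(size=4)*s*np.array([.1,.3,.04,.6]),[.42,-1,.27,-1.8],[.83,.9,.45,2.6]))
        V2=(V[0]+rng.normal()*s*.5,pe(V[1]),pe(V[2]),V[3]);c2=runc(V2,q0,nxt,zs)
        if c2<c: pop[i]=(c2,V2)
    c,V=min(pop,key=lambda a:a[0]);_,n,L=runc(V,q0,nxt,zs,True)
    print(round(c,2),n,[None if v is None else np.round(v,3).tolist() for v in V]);
    for l in L: print('  ',*l)
    sys.stdout.flush()
E
for i in 1 2 3 4; do OMP_NUM_THREADS=1 python3 s4.py $i '[0.5724,0.0344,-0.5281,2.2213,0.4003,0.3713,-0.57]' middle .15 70 & done; wait
```

```text
2.46 34 [0.275, [0.662, 0.047, 0.27, 0.983], None, 0]
   w1 7 0.31 0.63 [ 0.288  0.466 -0.581  1.297  0.251  1.45  -0.861]
   hov 7 0.63 0.57 [-0.009  0.309 -0.592  1.558  0.176  1.329 -1.917]
   seat 2 0.65 0.31 [-0.023  0.382 -0.577  1.665  0.224  1.161 -1.953]
   up 3 0.66 0.25 [-0.007  0.297 -0.595  1.529  0.168  1.367 -1.912]
   gh 13 0.24 0.61 [ 0.605 -0.003  0.034  2.173 -0.411  0.476 -0.899]
   g 2 0.26 0.54 [ 0.603  0.205  0.001  2.13  -0.56   0.317 -0.762]
2.72 31 [1.432, None, None, 1]
   hov 11 0.24 0.37 [ 0.14   0.352 -0.789  1.55   0.254  1.346 -0.814]
   seat 2 0.69 0.3 [ 0.119  0.428 -0.763  1.658  0.316  1.183 -0.859]
   up 3 0.68 0.25 [ 0.143  0.34  -0.794  1.521  0.244  1.383 -0.807]
   gh 13 0.25 0.74 [ 0.823  0.008 -0.183  2.162 -0.409  0.476  0.671]
   g 2 0.24 0.54 [ 0.795  0.215 -0.204  2.12  -0.429  0.304  0.698]
2.46 35 [0.481, [0.69, 0.079, 0.277, 1.316], None, 0]
   w1 8 0.3 0.65 [ 0.242  0.534 -0.604  1.195  0.294  1.497 -0.572]
   hov 7 0.59 0.62 [-0.01   0.309 -0.591  1.558  0.175  1.329 -1.71 ]
   seat 2 0.75 0.31 [-0.023  0.382 -0.576  1.665  0.224  1.16  -1.746]
   up 3 0.69 0.25 [-0.008  0.297 -0.594  1.529  0.168  1.367 -1.705]
   gh 13 0.24 0.51 [ 0.613 -0.003  0.026  2.173 -0.411  0.476 -0.899]
   g 2 0.26 0.54 [ 0.61   0.205 -0.007  2.13  -0.555  0.316 -0.766]
2.46 34 [0.783, [0.656, 0.106, 0.27, 1.502], None, 0]
   w1 8 0.29 0.56 [ 0.274  0.466 -0.642  1.313  0.274  1.451 -0.418]
   hov 6 0.63 0.63 [ 0.021  0.316 -0.63   1.556  0.19   1.332 -1.418]
   seat 2 0.76 0.31 [ 0.006  0.39  -0.614  1.664  0.241  1.164 -1.456]
   up 3 0.69 0.25 [ 0.023  0.304 -0.634  1.527  0.182  1.37  -1.413]
   gh 13 0.24 0.43 [ 0.671 -0.    -0.032  2.17  -0.411  0.476 -0.899]
   g 2 0.25 0.54 [ 0.662  0.207 -0.063  2.127 -0.521  0.312 -0.795]
```

```bash
python3 rows.py d .5362 .2367 .265 1.43 v.034
```

```text
t 13.50 pos [ 0.546 -0.111  0.123] F [-0.122 -0.599 -7.302] w 0.777 q [ 0.572  0.034 -0.528  2.221  0.4    0.371 -0.57 ]
d .5362 .2367 .265 1.43 v.034 n 12 margin 0.24 ratio 0.36 q [ 0.143  0.337 -0.794  1.514  0.242  1.393 -0.807]
   [0.184, -0.008, -0.098, 0.023, 0.002, -0.006]
   [0.184, -0.011, -0.097, 0.023, 0.002, -0.006]
   [0.185, -0.013, -0.096, 0.023, 0.002, -0.006]
   [0.185, -0.015, -0.095, 0.023, 0.002, -0.006]
   [0.186, -0.018, -0.093, 0.023, 0.002, -0.006]
   [0.186, -0.02, -0.092, 0.023, 0.002, -0.006]
   [0.187, -0.022, -0.09, 0.023, 0.002, -0.006]
   [0.187, -0.024, -0.089, 0.023, 0.002, -0.006]
   [0.188, -0.026, -0.087, 0.023, 0.002, -0.006]
   [0.188, -0.027, -0.085, 0.023, 0.002, -0.006]
   [0.189, -0.029, -0.083, 0.023, 0.002, -0.006]
   [0.19, -0.031, -0.081, 0.023, 0.002, -0.006]
```

```bash
python3 -m jog '[{"offset":[0.184,-0.008,-0.098],"rotation":[0.023,0.002,-0.006],"fingers":-1},{"offset":[0.184,-0.011,-0.097],"rotation":[0.023,0.002,-0.006],"fingers":-1},{"offset":[0.185,-0.013,-0.096],"rotation":[0.023,0.002,-0.006],"fingers":-1},{"offset":[0.185,-0.015,-0.095],"rotation":[0.023,0.002,-0.006],"fingers":-1},{"offset":[0.186,-0.018,-0.093],"rotation":[0.023,0.002,-0.006],"fingers":-1},{"offset":[0.186,-0.02,-0.092],"rotation":[0.023,0.002,-0.006],"fingers":-1}]' >/dev/null; python3 -m jog '[{"offset":[0.187,-0.022,-0.09],"rotation":[0.023,0.002,-0.006],"fingers":-1},{"offset":[0.187,-0.024,-0.089],"rotation":[0.023,0.002,-0.006],"fingers":-1},{"offset":[0.188,-0.026,-0.087],"rotation":[0.023,0.002,-0.006],"fingers":-1},{"offset":[0.188,-0.027,-0.085],"rotation":[0.023,0.002,-0.006],"fingers":-1},{"offset":[0.189,-0.029,-0.083],"rotation":[0.023,0.002,-0.006],"fingers":-1},{"offset":[0.19,-0.031,-0.081],"rotation":[0.023,0.002,-0.006],"fingers":-1},{"offset":[0,0,0],"rotation":[0,0,0],"fingers":-1},{"offset":[0,0,0],"rotation":[0,0,0],"fingers":-1}]'
python3 rows.py d .5362 .2367 .25 1.43;  python3 - <<'E'
from h import *
# overlay: predicted disc outline (bottom centre 19.7mm below TCP), and spindle prediction
o=manip.get_obs(); M=R.from_quat(o['ee_rot']).as_matrix(); x=o['position']
out=[]
for n,(u,v) in (('scene',(385,50)),('top',(135,175))):
    a=snap(n,None,(u,v,u+80,v+100),5)
    th=np.linspace(0,2*np.pi,60)
    for d,col in((.0197,(0,0,255)),(-.0083,(0,255,0))):
        c=x+(np.c_[.034*np.cos(th),.034*np.sin(th),0*th+d])@M.T
        q=((proj(n,c)-[u,v]+.5)*5-.5).astype(int); cv2.polylines(a,[q.reshape(-1,1,2)],True,col,1)
    q=((proj(n,[[.5362,.2367,.194],[.5362,.2367,.13]])-[u,v]+.5)*5-.5).astype(int); cv2.line(a,tuple(map(int,q[0])),tuple(map(int,q[1])),(255,0,0),1)
    out.append(a)
cv2.imwrite('pics/p1.png',np.hstack(out))
E
```

```text
clock: 15.25
position: [0.5356, 0.2358, 0.264]
ee_rot: [0.753, 0.658, 0.003, 0.001]
ft_force: [-0.8, -0.7, -7.0]
grip_width: 0.776
t 15.25 pos [0.536 0.236 0.264] F [-0.767 -0.718 -6.996] w 0.776 q [ 0.148  0.33  -0.794  1.524  0.238  1.381 -0.798]
d .5362 .2367 .25 1.43 n 1 margin 0.68 ratio 0.08 q [ 0.14   0.345 -0.79   1.536  0.248  1.364 -0.812]
  each [0.006, 0.003, 0.093, 0.003, -0.002, 0.003]
```

View pics/p1.png

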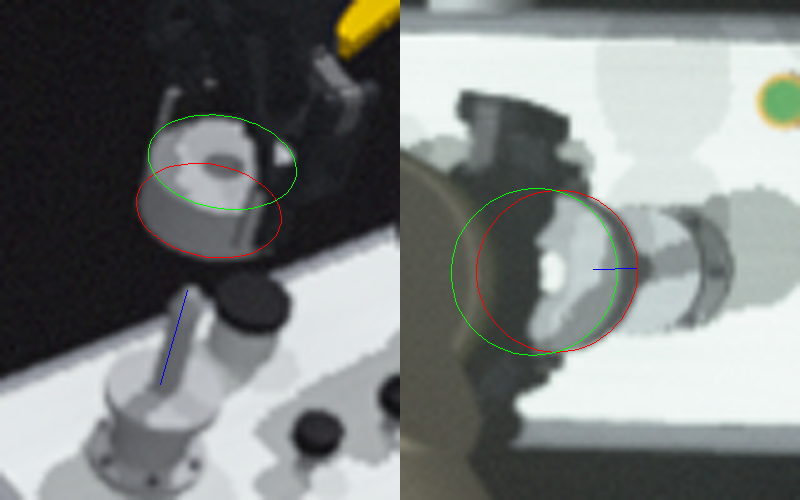

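The predicted disc outline (red/green) matches the real disc in both views to about 1 px, and the bore is over the spindle. I'll lower it in stages, watching the force.

```bash
python3 -m jog '[{"offset":[0.006,0.003,0.1],"rotation":[0.003,-0.002,0.003],"fingers":-1},{"offset":[0,0,0.1],"rotation":[0,0,0],"fingers":-1},{"offset":[0,0,0.1],"rotation":[0,0,0],"fingers":-1},{"offset":[0,0,0],"rotation":[0,0,0],"fingers":-1}]' ; python3 rows.py d .5362 .2367 .195 1.43;python3 -m jog '[{"offset":[0,0,0.035],"rotation":[0,0,0],"fingers":-1},{"offset":[0,0,0.035],"rotation":[0,0,0],"fingers":-1},{"offset":[0,0,0],"rotation":[0,0,0],"fingers":-1}]'; python3 rows.py d .5362 .2367 .195 1.43
```

```text
clock: 15.85
position: [0.5352, 0.237, 0.2185]
ee_rot: [0.755, 0.656, -0.001, -0.001]
ft_force: [-0.7, 0.5, -6.3]
grip_width: 0.781
t 15.85 pos [0.535 0.237 0.218] F [-0.713  0.499 -6.322] w 0.781 q [ 0.136  0.367 -0.784  1.579  0.264  1.308 -0.825]
d .5362 .2367 .195 1.43 n 1 margin 0.69 ratio 0.16 q [ 0.131  0.386 -0.777  1.608  0.281  1.263 -0.836]
  each [-0.001, 0.008, 0.156, -0.001, 0.0, 0.0]
clock: 16.23
position: [0.5358, 0.2375, 0.2096]
ee_rot: [0.755, 0.656, 0.0, -0.0]
ft_force: [0.7, -0.0, -8.0]
grip_width: 0.78
t 16.23 pos [0.536 0.237 0.21 ] F [ 0.721 -0.028 -8.046] w 0.780 q [ 0.134  0.374 -0.782  1.591  0.27   1.289 -0.829]
d .5362 .2367 .195 1.43 n 1 margin 0.69 ratio 0.09 q [ 0.131  0.386 -0.777  1.608  0.281  1.263 -0.836]
  each [-0.005, 0.004, 0.097, -0.0, -0.0, 0.0]
```

```bash
python3 -m jog '[{"offset":[0,0,0.05],"rotation":[0,0,0],"fingers":-1},{"offset":[0,0,0.05],"rotation":[0,0,0],"fingers":-1},{"offset":[0,0,0.0],"rotation":[0,0,0],"fingers":-1}]'; python3 -m jog '[{"offset":[0,0,0.08],"rotation":[0,0,0],"fingers":-1},{"offset":[0,0,0.08],"rotation":[0,0,0],"fingers":-1},{"offset":[0,0,0],"rotation":[0,0,0],"fingers":-1}]'
```

```text
clock: 16.6
position: [0.5356, 0.2373, 0.1939]
ee_rot: [0.755, 0.656, -0.0, -0.001]
ft_force: [0.1, -0.1, -7.0]
grip_width: 0.781
clock: 16.98
position: [0.5353, 0.2374, 0.1694]
ee_rot: [0.755, 0.656, -0.001, -0.001]
ft_force: [-0.3, 0.5, -6.8]
grip_width: 0.778
```

```bash
python3 -m jog '[{"offset":[0,0,0.06],"rotation":[0,0,0],"fingers":-1},{"offset":[0,0,0.045],"rotation":[0,0,0],"fingers":-1},{"offset":[0,0,0],"rotation":[0,0,0],"fingers":-1}]';python3 -m jog '[{"offset":[0,0,0.012],"rotation":[0,0,0],"fingers":-1},{"offset":[0,0,0],"rotation":[0,0,0],"fingers":-1}]';python3 -m jog '[{"offset":[0,0,0.01],"rotation":[0,0,0],"fingers":-1},{"offset":[0,0,0],"rotation":[0,0,0],"fingers":-1}]'
```

```text
clock: 17.35
position: [0.5356, 0.2374, 0.1544]
ee_rot: [0.755, 0.656, -0.0, -0.001]
ft_force: [-0.7, -1.0, -7.2]
grip_width: 0.777
clock: 17.6
position: [0.536, 0.2377, 0.1534]
ee_rot: [0.755, 0.656, 0.001, -0.0]
ft_force: [0.3, -0.1, -6.3]
grip_width: 0.783
clock: 17.85
position: [0.536, 0.2376, 0.1518]
ee_rot: [0.755, 0.656, 0.0, -0.0]
ft_force: [0.1, 0.0, -6.2]
grip_width: 0.783
```

```bash
python3 -m jog '[{"offset":[0,0,0.01],"rotation":[0,0,0],"fingers":-1},{"offset":[0,0,0],"rotation":[0,0,0],"fingers":-1}]';python3 -m jog '[{"offset":[0,0,0.007],"rotation":[0,0,0],"fingers":-1},{"offset":[0,0,0],"rotation":[0,0,0],"fingers":-1}]'
```

```text
clock: 18.1
position: [0.5359, 0.2376, 0.1502]
ee_rot: [0.755, 0.656, 0.0, -0.0]
ft_force: [-0.3, -0.8, -7.3]
grip_width: 0.776
clock: 18.35
position: [0.536, 0.2377, 0.1495]
ee_rot: [0.755, 0.656, 0.001, -0.0]
ft_force: [-0.6, -0.5, -3.6]
grip_width: 0.777
```

```bash
python3 -m jog '[{"offset":[0,0,0.006],"rotation":[0,0,0],"fingers":-1},{"offset":[0,0,0],"rotation":[0,0,0],"fingers":-1}]'; python3 -m jog '[{"offset":[0,0,0],"rotation":[0,0,0],"fingers":0.8},{"offset":[0,0,0],"rotation":[0,0,0],"fingers":1},{"offset":[0,0,0],"rotation":[0,0,0],"fingers":1}]'; python3 rows.py d .5362 .2367 .26 1.43 / g middle .10 1
```

```text
clock: 18.6
position: [0.536, 0.2378, 0.1495]
ee_rot: [0.755, 0.656, 0.001, -0.0]
ft_force: [-4.4, -3.2, 4.8]
grip_width: 0.78
clock: 18.98
position: [0.5362, 0.2378, 0.1486]
ee_rot: [0.755, 0.656, 0.001, -0.0]
ft_force: [0.8, 0.2, -0.2]
grip_width: 1.001
t 18.98 pos [0.536 0.238 0.149] F [ 0.751  0.154 -0.186] w 1.001 q [ 0.117  0.43  -0.762  1.66   0.316  1.179 -0.862]
d .5362 .2367 .26 1.43 n 3 margin 0.68 ratio 0.25 q [ 0.142  0.339 -0.793  1.521  0.244  1.383 -0.809]
  each [-0.002, 0.001, -0.248, 0.0, -0.0, 0.0]
g middle .10 1 n 13 margin 0.25 ratio 0.75 q [ 0.821  0.007 -0.182  2.162 -0.409  0.476  0.671]
   [-0.291, 0.003, 0.054, -0.021, -0.002, 0.005]
   [-0.291, 0.004, 0.055, -0.021, -0.002, 0.005]
   [-0.291, 0.004, 0.056, -0.021, -0.002, 0.005]
   [-0.29, 0.005, 0.057, -0.021, -0.002, 0.005]
   [-0.29, 0.006, 0.058, -0.021, -0.002, 0.005]
   [-0.29, 0.007, 0.059, -0.021, -0.002, 0.005]
   [-0.29, 0.007, 0.06, -0.021, -0.002, 0.005]
   [-0.289, 0.008, 0.062, -0.021, -0.002, 0.005]
   [-0.289, 0.008, 0.063, -0.021, -0.002, 0.005]
   [-0.289, 0.009, 0.064, -0.021, -0.002, 0.005]
   [-0.288, 0.009, 0.065, -0.021, -0.002, 0.005]
   [-0.288, 0.009, 0.067, -0.021, -0.002, 0.005]
   [-0.288, 0.01, 0.068, -0.021, -0.002, 0.005]
```

Thick mass is seated: the force changed as it reached the expected height, and the fingers are now open. I'll go up and across to the middle mass.

```bash
python3 -m jog '[{"offset":[0,0,-0.2],"rotation":[0,0,0],"fingers":1},{"offset":[0,0,-0.28],"rotation":[0,0,0],"fingers":1},{"offset":[0,0,-0.28],"rotation":[0,0,0],"fingers":1},{"offset":[-0.291,0.003,0.054],"rotation":[-0.021,-0.002,0.005],"fingers":1},{"offset":[-0.291,0.004,0.055],"rotation":[-0.021,-0.002,0.005],"fingers":1},{"offset":[-0.291,0.004,0.056],"rotation":[-0.021,-0.002,0.005],"fingers":1},{"offset":[-0.29,0.005,0.057],"rotation":[-0.021,-0.002,0.005],"fingers":1}]' >/dev/null; python3 -m jog '[{"offset":[-0.29,0.006,0.058],"rotation":[-0.021,-0.002,0.005],"fingers":1},{"offset":[-0.29,0.007,0.059],"rotation":[-0.021,-0.002,0.005],"fingers":1},{"offset":[-0.29,0.007,0.06],"rotation":[-0.021,-0.002,0.005],"fingers":1},{"offset":[-0.289,0.008,0.062],"rotation":[-0.021,-0.002,0.005],"fingers":1},{"offset":[-0.289,0.008,0.063],"rotation":[-0.021,-0.002,0.005],"fingers":1},{"offset":[-0.289,0.009,0.064],"rotation":[-0.021,-0.002,0.005],"fingers":1}]' ;python3 rows.py g middle .10 1 / g middle .022 1 v.03
```

```text
clock: 20.6
position: [0.4803, -0.1972, 0.1834]
ee_rot: [0.77, 0.603, 0.123, 0.171]
ft_force: [0.4, -0.3, -0.1]
grip_width: 0.999
t 20.60 pos [ 0.48  -0.197  0.183] F [ 0.437 -0.289 -0.148] w 0.999 q [ 0.722 -0.099 -0.391  2.143 -0.087  0.667  0.14 ]
g middle .10 1 n 3 margin 0.25 ratio 0.76 q [ 0.824  0.008 -0.185  2.162 -0.409  0.476  0.671]
   [-0.286, -0.0, 0.073, -0.022, -0.001, 0.007]
   [-0.286, 0.001, 0.074, -0.022, -0.001, 0.007]
   [-0.286, 0.002, 0.074, -0.022, -0.001, 0.007]
g middle .022 1 v.03 n 3 margin 0.26 ratio 0.33 q [ 0.798  0.197 -0.204  2.125 -0.426  0.317  0.694]
  each [-0.0, -0.0, 0.173, 0.0, -0.0, 0.0]
```

```bash
python3 -m jog '[{"offset":[-0.286,0,0.073],"rotation":[-0.022,-0.001,0.007],"fingers":1},{"offset":[-0.286,0.001,0.074],"rotation":[-0.022,-0.001,0.007],"fingers":1},{"offset":[-0.286,0.002,0.074],"rotation":[-0.022,-0.001,0.007],"fingers":1},{"offset":[0,0,0],"rotation":[0,0,0],"fingers":1},{"offset":[0,0,0.13],"rotation":[0,0,0],"fingers":1},{"offset":[0,0,0.12],"rotation":[0,0,0],"fingers":1},{"offset":[0,0,0],"rotation":[0,0,0],"fingers":1}]' ;python3 rows.py g middle .021 1 v.03
```

```text
clock: 21.48
position: [0.4815, -0.3286, 0.1227]
ee_rot: [0.769, 0.578, 0.163, 0.218]
ft_force: [-1.0, -0.1, 0.6]
grip_width: 0.995
t 21.48 pos [ 0.482 -0.329  0.123] F [-0.978 -0.052  0.599] w 0.995 q [ 0.809  0.098 -0.201  2.148 -0.397  0.399  0.659]
g middle .021 1 v.03 n 2 margin 0.25 ratio 0.26 q [ 0.806  0.2   -0.213  2.123 -0.421  0.314  0.69 ]
  each [-0.01, 0.004, 0.136, -0.002, -0.0, 0.001]
```

```bash
python3 -m jog '[{"offset":[-0.01,0.004,0.1],"rotation":[-0.002,0,0.001],"fingers":1},{"offset":[-0.01,0.004,0.1],"rotation":[-0.002,0,0.001],"fingers":1},{"offset":[0,0,0.05],"rotation":[0,0,0],"fingers":1},{"offset":[0,0,0],"rotation":[0,0,0],"fingers":1}]' ;python3 rows.py g middle .021 1 v.03
```

```text
clock: 21.98
position: [0.5004, -0.3385, 0.0925]
ee_rot: [0.77, 0.575, 0.166, 0.222]
ft_force: [-0.1, 0.9, -0.2]
grip_width: 0.998
t 21.98 pos [ 0.5   -0.338  0.092] F [-0.09   0.917 -0.159] w 0.998 q [ 0.808  0.191 -0.212  2.126 -0.426  0.32   0.694]
g middle .021 1 v.03 n 1 margin 0.25 ratio 0.05 q [ 0.804  0.2   -0.211  2.124 -0.422  0.314  0.691]
  each [0.007, -0.005, 0.028, 0.001, 0.0, -0.001]
```

```bash
python3 -m jog '[{"offset":[0.006,-0.004,0.023],"rotation":[0.001,0,-0.001],"fingers":1},{"offset":[0,0,0],"rotation":[0,0,0],"fingers":1}]' ;python3 rows.py g middle .021 1 v.03; python3 -m jog '[{"offset":[0,0,0],"rotation":[0,0,0],"fingers":-1},{"offset":[0,0,0],"rotation":[0,0,0],"fingers":-1},{"offset":[0,0,0],"rotation":[0,0,0],"fingers":-1},{"offset":[0,0,0],"rotation":[0,0,0],"fingers":-1}]' 70;python3 rows.py g middle .021 1 v.03; python3 -m jog '[{"offset":[0,0,-0.03],"rotation":[0,0,0],"fingers":-1},{"offset":[0,0,-0.05],"rotation":[0,0,0],"fingers":-1},{"offset":[0,0,-0.1],"rotation":[0,0,0],"fingers":-1},{"offset":[0,0,-0.1],"rotation":[0,0,0],"fingers":-1},{"offset":[0,0,0],"rotation":[0,0,0],"fingers":-1}]'; python3 -c "
from workcell import manip;print(manip.get_obs()['joint_pos'].round(4).tolist())"
```

```text
clock: 22.22
position: [0.5018, -0.3383, 0.0893]
ee_rot: [0.77, 0.576, 0.165, 0.222]
ft_force: [0.4, 0.4, -0.3]
grip_width: 0.999
t 22.23 pos [ 0.502 -0.338  0.089] F [ 0.44   0.38  -0.274] w 0.999 q [ 0.804  0.198 -0.21   2.124 -0.421  0.314  0.691]
g middle .021 1 v.03 n 1 margin 0.25 ratio 0.01 q [ 0.804  0.2   -0.211  2.124 -0.422  0.314  0.691]
  each [0.003, -0.002, 0.005, 0.001, 0.001, 0.0]
clock: 22.72
position: [0.5008, -0.3381, 0.0896]
ee_rot: [0.77, 0.576, 0.165, 0.221]
ft_force: [-18.7, 9.9, 20.1]
grip_width: 0.725
t 22.73 pos [ 0.501 -0.338  0.09 ] F [-18.735   9.944  20.122] w 0.725 q [ 0.805  0.196 -0.21   2.126 -0.422  0.316  0.691]
g middle .021 1 v.03 n 1 margin 0.25 ratio 0.02 q [ 0.804  0.2   -0.211  2.124 -0.422  0.314  0.691]
  each [0.004, 0.003, 0.01, 0.0, 0.001, 0.0]
clock: 23.35
position: [0.4803, -0.3326, 0.1264]
ee_rot: [0.769, 0.575, 0.165, 0.223]
ft_force: [-0.4, 0.0, -3.4]
grip_width: 0.716
[0.8178, 0.0923, -0.1999, 2.1488, -0.4141, 0.3968, 0.6792]
```

```bash
for i in 1 2 3 4; do OMP_NUM_THREADS=1 python3 s4.py $i '[0.8178, 0.0923, -0.1999, 2.1488, -0.4141, 0.3968, 0.6792]' thin .18 40 & done; wait; python3 rows.py d .5362 .2367 .275 1.43 v.037 / d .5362 .2367 .18 1.43 / d .5362 .2367 .26 1.43 / g thin .1 1 / g thin .021 1
```

```text
1.96 38 [1.046, [0.686, -0.097, 0.315, 2.092], None, 1]
   w1 11 0.32 0.56 [ 0.278  0.478 -0.384  1.15   0.174  1.544  0.45 ]
   hov 10 0.55 0.6 [-0.152  0.282 -0.413  1.566  0.116  1.319 -1.104]
   seat 2 0.78 0.21 [-0.155  0.326 -0.409  1.641  0.137  1.203 -1.12 ]
   up 2 0.7 0.28 [-0.151  0.271 -0.414  1.537  0.11   1.357 -1.1  ]
   gh 11 0.16 0.83 [ 0.268 -0.092  0.074  2.257 -0.059  0.419  0.105]
   g 2 0.18 0.6 [ 0.265  0.138  0.077  2.213 -0.164  0.236  0.201]
1.93 38 [1.027, [0.7, -0.157, 0.272, 2.126], None, 1]
   w1 10 0.33 0.56 [ 0.314  0.517 -0.347  1.181  0.169  1.472  0.548]
   hov 11 0.61 0.58 [-0.175  0.278 -0.384  1.567  0.107  1.317 -1.117]
   seat 2 0.78 0.21 [-0.178  0.322 -0.381  1.642  0.126  1.202 -1.131]
   up 2 0.7 0.28 [-0.174  0.267 -0.385  1.538  0.102  1.356 -1.113]
   gh 11 0.16 0.84 [ 0.237 -0.094  0.104  2.258 -0.051  0.42   0.098]
   g 2 0.18 0.6 [ 0.235  0.137  0.109  2.214 -0.183  0.237  0.218]
1.94 38 [1.201, [0.705, -0.076, 0.27, 1.96], None, 1]
   w1 11 0.32 0.56 [ 0.239  0.532 -0.359  1.164  0.18   1.476  0.298]
   hov 10 0.61 0.49 [-0.15   0.28
[... 2149 characters left out ...]
2.24  -0.131  0.419  0.169]
   [-0.275, 0.013, 0.063, -0.025, -0.002, 0.006]
   [-0.275, 0.014, 0.065, -0.025, -0.002, 0.006]
   [-0.274, 0.014, 0.067, -0.025, -0.002, 0.006]
   [-0.274, 0.014, 0.068, -0.025, -0.002, 0.006]
   [-0.273, 0.014, 0.07, -0.025, -0.002, 0.006]
   [-0.273, 0.014, 0.072, -0.025, -0.002, 0.006]
   [-0.272, 0.014, 0.074, -0.025, -0.002, 0.006]
   [-0.272, 0.013, 0.075, -0.025, -0.002, 0.006]
   [-0.271, 0.013, 0.077, -0.025, -0.002, 0.006]
   [-0.271, 0.013, 0.079, -0.025, -0.002, 0.006]
   [-0.271, 0.012, 0.08, -0.025, -0.002, 0.006]
g thin .021 1 n 2 margin 0.19 ratio 0.55 q [ 0.589  0.137 -0.26   2.201  0.023  0.25   0.035]
  each [-0.0, -0.0, 0.263, 0.0, 0.0, 0.0]
```

Direct path has good margins; carrying the middle mass over.

```bash
python3 -m jog '[{"offset":[0.234,-0.005,-0.077],"rotation":[0.018,0.001,-0.004],"fingers":-1},{"offset":[0.234,-0.005,-0.076],"rotation":[0.018,0.001,-0.004],"fingers":-1},{"offset":[0.234,-0.006,-0.075],"rotation":[0.018,0.001,-0.004],"fingers":-1},{"offset":[0.235,-0.006,-0.074],"rotation":[0.018,0.001,-0.004],"fingers":-1},{"offset":[0.235,-0.007,-0.074],"rotation":[0.018,0.001,-0.004],"fingers":-1},{"offset":[0.235,-0.007,-0.073],"rotation":[0.018,0.001,-0.004],"fingers":-1},{"offset":[0.235,-0.008,-0.072],"rotation":[0.018,0.001,-0.004],"fingers":-1},{"offset":[0.236,-0.008,-0.071],"rotation":[0.018,0.001,-0.004],"fingers":-1}]' >/dev/null; python3 -m jog '[{"offset":[0.236,-0.009,-0.07],"rotation":[0.018,0.001,-0.004],"fingers":-1},{"offset":[0.236,-0.009,-0.069],"rotation":[0.018,0.001,-0.004],"fingers":-1},{"offset":[0.236,-0.009,-0.068],"rotation":[0.018,0.001,-0.004],"fingers":-1},{"offset":[0.237,-0.009,-0.067],"rotation":[0.018,0.001,-0.004],"fingers":-1},{"offset":[0.237,-0.01,-0.066],"rotation":[0.018,0.001,-0.004],"fingers":-1},{"offset":[0.237,-0.01,-0.065],"rotation":[0.018,0.001,-0.004],"fingers":-1},{"offset":[0.238,-0.01,-0.064],"rotation":[0.018,0.001,-0.004],"fingers":-1}]' >/dev/null; python3 -m jog '[{"offset":[0.238,-0.01,-0.063],"rotation":[0.018,0.001,-0.004],"fingers":-1},{"offset":[0,0,0],"rotation":[0,0,0],"fingers":-1},{"offset":[0,0,0],"rotation":[0,0,0],"fingers":-1}]'
python3 rows.py d .536 .2375 .235 1.43;  cat > ov.py <<'E'
from h import *
import sys
r,tb,th_,f=float(sys.argv[1]),float(sys.argv[2]),float(sys.argv[3]),sys.argv[4]
o=manip.get_obs(); M=R.from_quat(o['ee_rot']).as_matrix(); x=o['position']; out=[]
for n,(u,v) in (('scene',(385,50)),('top',(135,175))):
    a=snap(n,None,(u,v,u+80,v+100),5); th=np.linspace(0,2*np.pi,60)
    for d,col in((tb,(0,0,255)),(tb-th_,(0,255,0))):
        c=x+(np.c_[r*np.cos(th),r*np.sin(th),0*th+d])@M.T
        q=((proj(n,c)-[u,v]+.5)*5-.5).astype(int); cv2.polylines(a,[q.reshape(-1,1,2)],True,col,1)
    q=((proj(n,[[.536,.2375,.194],[.536,.2375,.158]])-[u,v]+.5)*5-.5).astype(int); cv2.line(a,tuple(map(int,q[0])),tuple(map(int,q[1])),(255,0,0),1)
    out.append(a)
cv2.imwrite('pics/'+f,np.hstack(out))
E
python3 ov.py .032 .0225 .017 p2.png
```

```text
clock: 25.6
position: [0.5421, 0.236, 0.273]
ee_rot: [0.76, 0.649, -0.008, -0.005]
ft_force: [0.4, -0.4, -3.4]
grip_width: 0.713
t 25.60 pos [0.542 0.236 0.273] F [ 0.4   -0.399 -3.401] w 0.713 q [ 0.072  0.338 -0.703  1.476  0.21   1.424 -0.795]
d .536 .2375 .235 1.43 n 1 margin 0.73 ratio 0.35 q [ 0.077  0.335 -0.706  1.56   0.222  1.328 -0.796]
  each [0.005, -0.037, 0.254, -0.009, 0.003, -0.008]
```

View pics/p2.png

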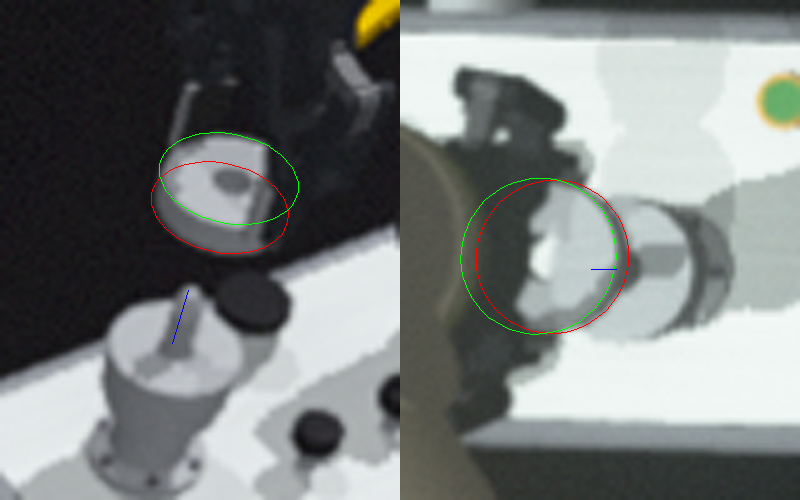

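The thick mass sits flat on the tray. The held middle mass matches its outline to within about 1.5 mm.

```bash
python3 -m jog '[{"offset":[0.005,-0.037,0.09],"rotation":[-0.009,0.003,-0.008],"fingers":-1},{"offset":[0,0,0.09],"rotation":[0,0,0],"fingers":-1},{"offset":[0,0,0.08],"rotation":[0,0,0],"fingers":-1},{"offset":[0,0,0],"rotation":[0,0,0],"fingers":-1}]'; python3 rows.py d .536 .2372 .215 1.43
```

```text
clock: 26.2
position: [0.5362, 0.2374, 0.2333]
ee_rot: [0.755, 0.655, -0.0, -0.001]
ft_force: [-0.8, 0.3, -2.7]
grip_width: 0.71
t 26.20 pos [0.536 0.237 0.233] F [-0.795  0.278 -2.724] w 0.710 q [ 0.077  0.338 -0.705  1.561  0.222  1.327 -0.797]
d .536 .2372 .215 1.43 n 1 margin 0.77 ratio 0.13 q [ 0.075  0.35  -0.702  1.587  0.232  1.291 -0.803]
  each [-0.002, -0.0, 0.122, -0.001, -0.0, -0.0]
```

```bash
python3 -m jog '[{"offset":[0,0,0.08],"rotation":[-0.001,0,0],"fingers":-1},{"offset":[0,0,0.07],"rotation":[0,0,0],"fingers":-1},{"offset":[0,0,0],"rotation":[0,0,0],"fingers":-1}]'; python3 -m jog '[{"offset":[0,0,0.04],"rotation":[0,0,0],"fingers":-1},{"offset":[0,0,0.03],"rotation":[0,0,0],"fingers":-1},{"offset":[0,0,0],"rotation":[0,0,0],"fingers":-1}]'
```

```text
clock: 26.58
position: [0.536, 0.2378, 0.2109]
ee_rot: [0.755, 0.656, 0.0, 0.0]
ft_force: [-0.4, -0.1, -4.1]
grip_width: 0.715
clock: 26.95
position: [0.5363, 0.238, 0.2012]
ee_rot: [0.755, 0.656, 0.001, 0.0]
ft_force: [-0.4, 1.6, -3.2]
grip_width: 0.714
```

```bash
python3 -m jog '[{"offset":[0,0,0.05],"rotation":[0,0,0],"fingers":-1},{"offset":[0,0,0.05],"rotation":[0,0,0],"fingers":-1},{"offset":[0,0,0],"rotation":[0,0,0],"fingers":-1}]'; python3 -m jog '[{"offset":[0,0,0.015],"rotation":[0,0,0],"fingers":-1},{"offset":[0,0,0],"rotation":[0,0,0],"fingers":-1}]'; python3 -m jog '[{"offset":[0,0,0.01],"rotation":[0,0,0],"fingers":-1},{"offset":[0,0,0],"rotation":[0,0,0],"fingers":-1}]'
```

```text
clock: 27.32
position: [0.5361, 0.2379, 0.1856]
ee_rot: [0.755, 0.656, 0.001, 0.0]
ft_force: [0.1, -0.5, -4.2]
grip_width: 0.714
clock: 27.58
position: [0.5364, 0.2382, 0.1843]
ee_rot: [0.755, 0.656, 0.001, 0.0]
ft_force: [-0.2, 0.3, -3.9]
grip_width: 0.714
clock: 27.82
position: [0.5364, 0.2381, 0.1828]
ee_rot: [0.755, 0.656, 0.001, 0.0]
ft_force: [0.4, -0.4, -4.1]
grip_width: 0.71
```

```bash
python3 -m jog '[{"offset":[0,0,0.01],"rotation":[0,0,0],"fingers":-1},{"offset":[0,0,0],"rotation":[0,0,0],"fingers":-1}]'; python3 -m jog '[{"offset":[0,0,0.007],"rotation":[0,0,0],"fingers":-1},{"offset":[0,0,0],"rotation":[0,0,0],"fingers":-1}]'
```

```text
clock: 28.08
position: [0.5364, 0.2381, 0.1812]
ee_rot: [0.755, 0.656, 0.001, 0.0]
ft_force: [0.2, -0.3, -4.2]
grip_width: 0.714
clock: 28.32
position: [0.5365, 0.2382, 0.1803]
ee_rot: [0.755, 0.656, 0.001, 0.0]
ft_force: [-0.1, -0.2, -3.5]
grip_width: 0.711
```

```bash
python3 -m jog '[{"offset":[0,0,0.006],"rotation":[0,0,0],"fingers":-1},{"offset":[0,0,0],"rotation":[0,0,0],"fingers":-1}]'; python3 -m jog '[{"offset":[0,0,0.006],"rotation":[0,0,0],"fingers":-1},{"offset":[0,0,0],"rotation":[0,0,0],"fingers":-1}]'
```

```text
clock: 28.58
position: [0.5365, 0.2382, 0.1801]
ee_rot: [0.755, 0.656, 0.001, 0.001]
ft_force: [-2.9, -2.1, 5.6]
grip_width: 0.715
clock: 28.82
position: [0.5365, 0.2383, 0.18]
ee_rot: [0.755, 0.656, 0.002, 0.001]
ft_force: [-7.7, -3.4, 13.8]
grip_width: 0.715
```

Seated (contact at 0.180 as expected). Release, then go for the thin mass.

```bash
python3 -m jog '[{"offset":[0,0,-0.004],"rotation":[0,0,0],"fingers":0.8},{"offset":[0,0,0],"rotation":[0,0,0],"fingers":1},{"offset":[0,0,0],"rotation":[0,0,0],"fingers":1},{"offset":[0,0,-0.2],"rotation":[0,0,0],"fingers":1},{"offset":[0,0,-0.35],"rotation":[0,0,0],"fingers":1},{"offset":[0,0,0],"rotation":[0,0,0],"fingers":1}]' ; python3 rows.py g thin .1 1
```

```text
clock: 29.58
position: [0.5377, 0.2393, 0.2657]
ee_rot: [0.755, 0.656, 0.004, 0.001]
ft_force: [-0.6, 0.3, 0.3]
grip_width: 0.997
t 29.57 pos [0.538 0.239 0.266] F [-0.613  0.344  0.319] w 0.997 q [ 0.079  0.315 -0.712  1.517  0.21   1.377 -0.787]
g thin .1 1 n 11 margin 0.18 ratio 0.60 q [ 0.601 -0.075 -0.246  2.241 -0.129  0.419  0.167]
   [-0.277, 0.012, 0.066, -0.025, -0.002, 0.006]
   [-0.277, 0.012, 0.067, -0.025, -0.002, 0.006]
   [-0.276, 0.013, 0.069, -0.025, -0.002, 0.006]
   [-0.276, 0.013, 0.071, -0.025, -0.002, 0.006]
   [-0.275, 0.012, 0.073, -0.025, -0.002, 0.006]
   [-0.275, 0.012, 0.074, -0.025, -0.002, 0.006]
   [-0.274, 0.012, 0.076, -0.025, -0.002, 0.006]
   [-0.274, 0.012, 0.078, -0.025, -0.002, 0.006]
   [-0.273, 0.011, 0.08, -0.025, -0.002, 0.006]
   [-0.273, 0.011, 0.081, -0.025, -0.002, 0.006]
   [-0.272, 0.01, 0.083, -0.025, -0.002, 0.006]
```

```bash
python3 -m jog '[{"offset":[-0.277,0.012,0.066],"rotation":[-0.025,-0.002,0.006],"fingers":1},{"offset":[-0.277,0.012,0.067],"rotation":[-0.025,-0.002,0.006],"fingers":1},{"offset":[-0.276,0.013,0.069],"rotation":[-0.025,-0.002,0.006],"fingers":1},{"offset":[-0.276,0.013,0.071],"rotation":[-0.025,-0.002,0.006],"fingers":1},{"offset":[-0.275,0.012,0.073],"rotation":[-0.025,-0.002,0.006],"fingers":1},{"offset":[-0.275,0.012,0.074],"rotation":[-0.025,-0.002,0.006],"fingers":1}]' > /dev/null;  python3 -m jog '[{"offset":[-0.274,0.012,0.076],"rotation":[-0.025,-0.002,0.006],"fingers":1},{"offset":[-0.274,0.012,0.078],"rotation":[-0.025,-0.002,0.006],"fingers":1},{"offset":[-0.273,0.011,0.08],"rotation":[-0.025,-0.002,0.006],"fingers":1},{"offset":[-0.273,0.011,0.081],"rotation":[-0.025,-0.002,0.006],"fingers":1},{"offset":[-0.272,0.01,0.083],"rotation":[-0.025,-0.002,0.006],"fingers":1},{"offset":[0,0,0],"rotation":[0,0,0],"fingers":1},{"offset":[0,0,0],"rotation":[0,0,0],"fingers":1}]'; python3 rows.py g thin .04 1 v.03 / g thin .021 1
```

```text
clock: 31.2
position: [0.494, -0.2167, 0.1525]
ee_rot: [0.768, 0.58, 0.163, 0.219]
ft_force: [0.6, 1.3, 0.9]
grip_width: 0.998
t 31.20 pos [ 0.494 -0.217  0.153] F [0.568 1.331 0.901] w 0.998 q [ 0.607 -0.067 -0.249  2.239 -0.129  0.419  0.181]
g thin .04 1 v.03 n 2 margin 0.19 ratio 0.40 q [ 0.593  0.086 -0.258  2.214 -0.027  0.288  0.079]
  each [0.004, 0.007, 0.192, -0.001, -0.0, 0.002]
g thin .021 1 n 1 margin 0.19 ratio 0.26 q [ 0.576  0.136 -0.246  2.202  0.015  0.25   0.042]
  each [0.0, -0.0, 0.127, 0.0, 0.0, -0.0]
```

```bash
python3 -m jog '[{"offset":[0.004,0.007,0.15],"rotation":[-0.001,0,0.002],"fingers":1},{"offset":[0.004,0.007,0.15],"rotation":[-0.001,0,0.002],"fingers":1},{"offset":[0,0,0.12],"rotation":[0,0,0],"fingers":1},{"offset":[0,0,0.06],"rotation":[0,0,0],"fingers":1},{"offset":[0,0,0],"rotation":[0,0,0],"fingers":1},{"offset":[0,0,0],"rotation":[0,0,0],"fingers":1}]'; python3 rows.py g thin .021 1
```

```text
clock: 31.95
position: [0.5327, -0.2272, 0.0934]
ee_rot: [0.769, 0.577, 0.165, 0.221]
ft_force: [0.0, -0.2, 0.1]
grip_width: 1.004
t 31.95 pos [ 0.533 -0.227  0.093] F [ 0.045 -0.215  0.084] w 1.004 q [ 0.58   0.123 -0.247  2.203 -0.     0.262  0.058]
g thin .021 1 n 1 margin 0.19 ratio 0.07 q [ 0.572  0.136 -0.242  2.202  0.013  0.25   0.044]
  each [0.002, -0.006, 0.034, -0.0, -0.0, 0.001]
```

```bash
python3 -m jog '[{"offset":[0.002,-0.005,0.034],"rotation":[0,0,0.001],"fingers":1},{"offset":[0,0,0],"rotation":[0,0,0],"fingers":1},{"offset":[0,0,0],"rotation":[0,0,0],"fingers":-1},{"offset":[0,0,0],"rotation":[0,0,0],"fingers":-1},{"offset":[0,0,0],"rotation":[0,0,0],"fingers":-1},{"offset":[0,0,0],"rotation":[0,0,0],"fingers":-1}]' 60;python3 rows.py g thin .021 1 v.03; python3 -m jog '[{"offset":[0,0,-0.03],"rotation":[0,0,0],"fingers":-1},{"offset":[0,0,-0.05],"rotation":[0,0,0],"fingers":-1},{"offset":[0,0,-0.1],"rotation":[0,0,0],"fingers":-1},{"offset":[0,0,-0.1],"rotation":[0,0,0],"fingers":-1},{"offset":[0,0,0],"rotation":[0,0,0],"fingers":-1}]'; python3 rows.py d .5362 .2375 .275 1.43 v.037 / d .5362 .2375 .195 1.43
```

```text
clock: 32.7
position: [0.5339, -0.2275, 0.0886]
ee_rot: [0.77, 0.576, 0.165, 0.22]
ft_force: [-18.5, 6.8, 20.7]
grip_width: 0.658
t 32.70 pos [ 0.534 -0.228  0.089] F [-18.535   6.754  20.727] w 0.658 q [ 0.573  0.135 -0.242  2.202  0.011  0.252  0.045]
g thin .021 1 v.03 n 1 margin 0.19 ratio 0.01 q [ 0.572  0.136 -0.242  2.202  0.013  0.25   0.044]
  each [0.002, 0.004, 0.003, -0.001, 0.0, -0.0]
clock: 33.33
position: [0.5133, -0.2216, 0.1247]
ee_rot: [0.77, 0.575, 0.165, 0.221]
ft_force: [-0.2, 0.4, -2.0]
grip_width: 0.654
t 33.33 pos [ 0.513 -0.222  0.125] F [-0.213  0.413 -1.963] w 0.654 q [ 0.613  0.024 -0.27   2.225 -0.074  0.336  0.121]
d .5362 .2375 .275 1.43 v.037 n 14 margin 0.21 ratio 0.52 q [ 0.058  0.307 -0.683  1.502  0.194  1.402 -0.775]
   [0.213, -0.006, -0.088, 0.02, 0.001, -0.005]
   [0.213, -0.007, -0.087, 0.02, 0.001, -0.005]
   [0.213, -0.008, -0.086, 0.02, 0.001, -0.005]
   [0.214, -0.009, -0.085, 0.02, 0.001, -0.005]
   [0.214, -0.011, -0.084, 0.02, 0.001, -0.005]
   [0.214, -0.012, -0.083, 0.02, 0.001, -0.005]
   [0.215, -0.013, -0.082, 0.02, 0.001, -0.005]
   [0.215, -0.014, -0.081, 0.02, 0.001, -0.005]
   [0.216, -0.015, -0.08, 0.02, 0.001, -0.005]
   [0.216, -0.016, -0.078, 0.02, 0.001, -0.005]
   [0.216, -0.017, -0.077, 0.02, 0.001, -0.005]
   [0.217, -0.018, -0.076, 0.02, 0.001, -0.005]
   [0.217, -0.018, -0.074, 0.02, 0.001, -0.005]
   [0.218, -0.019, -0.073, 0.02, 0.001, -0.005]
d .5362 .2375 .195 1.43 n 2 margin 0.73 ratio 0.28 q [ 0.05   0.36  -0.671  1.612  0.233  1.252 -0.804]
  each [0.0, -0.0, 0.267, 0.0, 0.0, -0.0]
```

```bash
python3 -m jog '[{"offset":[0.213,-0.006,-0.088],"rotation":[0.02,0.001,-0.005],"fingers":-1},{"offset":[0.213,-0.007,-0.087],"rotation":[0.02,0.001,-0.005],"fingers":-1},{"offset":[0.213,-0.008,-0.086],"rotation":[0.02,0.001,-0.005],"fingers":-1},{"offset":[0.214,-0.009,-0.085],"rotation":[0.02,0.001,-0.005],"fingers":-1},{"offset":[0.214,-0.011,-0.084],"rotation":[0.02,0.001,-0.005],"fingers":-1},{"offset":[0.214,-0.012,-0.083],"rotation":[0.02,0.001,-0.005],"fingers":-1},{"offset":[0.215,-0.013,-0.082],"rotation":[0.02,0.001,-0.005],"fingers":-1}]' >/dev/null; python3 -m jog '[{"offset":[0.215,-0.014,-0.081],"rotation":[0.02,0.001,-0.005],"fingers":-1},{"offset":[0.216,-0.015,-0.08],"rotation":[0.02,0.001,-0.005],"fingers":-1},{"offset":[0.216,-0.016,-0.078],"rotation":[0.02,0.001,-0.005],"fingers":-1},{"offset":[0.216,-0.017,-0.077],"rotation":[0.02,0.001,-0.005],"fingers":-1},{"offset":[0.217,-0.018,-0.076],"rotation":[0.02,0.001,-0.005],"fingers":-1},{"offset":[0.217,-0.018,-0.074],"rotation":[0.02,0.001,-0.005],"fingers":-1},{"offset":[0.218,-0.019,-0.073],"rotation":[0.02,0.001,-0.005],"fingers":-1},{"offset":[0,0,0],"rotation":[0,0,0],"fingers":-1}]'; python3 -m jog '[{"offset":[0,0,0],"rotation":[0,0,0],"fingers":-1}]' >/dev/null; python3 rows.py d .536 .2375 .24 1.43; python3 ov.py .030 .0215 .010 p3.png
```

```text
clock: 35.2
position: [0.5381, 0.2411, 0.2716]
ee_rot: [0.756, 0.655, -0.005, 0.001]
ft_force: [-0.2, 0.4, -1.8]
grip_width: 0.655
t 35.33 pos [0.538 0.238 0.271] F [-0.027 -0.367 -1.653] w 0.651 q [ 0.047  0.32  -0.678  1.494  0.206  1.409 -0.788]
d .536 .2375 .24 1.43 n 1 margin 0.72 ratio 0.27 q [ 0.056  0.326 -0.678  1.554  0.208  1.335 -0.786]
  each [-0.001, -0.013, 0.207, -0.002, 0.006, -0.003]
```

View pics/p3.png

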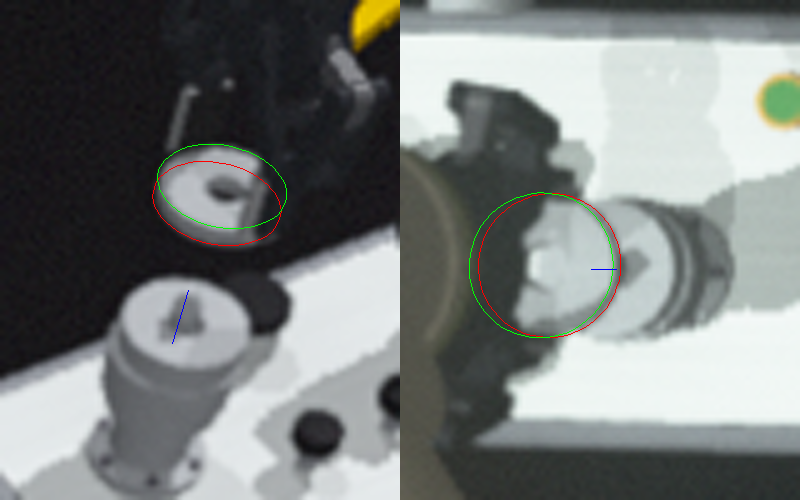

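Middle lies flat on thick, and the thin mass is held level over the spindle. Lowering it now.

```bash
python3 -m jog '[{"offset":[-0.001,-0.013,0.1],"rotation":[-0.002,0.006,-0.003],"fingers":-1},{"offset":[0,0,0.1],"rotation":[0,0,0],"fingers":-1},{"offset":[0,0,0.1],"rotation":[0,0,0],"fingers":-1},{"offset":[0,0,0],"rotation":[0,0,0],"fingers":-1},{"offset":[0,0,0],"rotation":[0,0,0],"fingers":-1}]'; python3 rows.py d .536 .2375 .21 1.43
```

```text
clock: 36.05
position: [0.5361, 0.2384, 0.2274]
ee_rot: [0.755, 0.656, 0.001, -0.0]
ft_force: [-0.2, 0.0, -2.0]
grip_width: 0.657
t 36.05 pos [0.536 0.238 0.227] F [-0.167  0.029 -1.957] w 0.657 q [ 0.054  0.335 -0.677  1.571  0.214  1.311 -0.791]
d .536 .2375 .21 1.43 n 1 margin 0.78 ratio 0.11 q [ 0.052  0.347 -0.674  1.594  0.224  1.279 -0.798]
  each [-0.006, 0.0, 0.116, 0.0, -0.001, 0.0]
```

```bash
python3 -m jog '[{"offset":[-0.005,0,0.05],"rotation":[0,0,0],"fingers":-1},{"offset":[0,0,0.05],"rotation":[0,0,0],"fingers":-1},{"offset":[0,0,0],"rotation":[0,0,0],"fingers":-1}]'; python3 -m jog '[{"offset":[0,0,0.04],"rotation":[0,0,0],"fingers":-1},{"offset":[0,0,0.03],"rotation":[0,0,0],"fingers":-1},{"offset":[0,0,0],"rotation":[0,0,0],"fingers":-1}]'; python3 -m jog '[{"offset":[0,0,0.01],"rotation":[0,0,0],"fingers":-1},{"offset":[0,0,0],"rotation":[0,0,0],"fingers":-1}]'
```

```text
clock: 36.42
position: [0.5355, 0.2373, 0.2112]
ee_rot: [0.755, 0.656, -0.0, -0.001]
ft_force: [-0.3, 0.3, -1.9]
grip_width: 0.649
clock: 36.8
position: [0.5357, 0.2374, 0.2011]
ee_rot: [0.755, 0.656, 0.0, -0.001]
ft_force: [-0.0, 0.0, -2.1]
grip_width: 0.657
clock: 37.05
position: [0.5359, 0.2375, 0.2001]
ee_rot: [0.755, 0.656, 0.0, -0.0]
ft_force: [-0.2, -0.2, -0.6]
grip_width: 0.654
```

```bash
python3 -m jog '[{"offset":[0,0,0.01],"rotation":[0,0,0],"fingers":-1},{"offset":[0,0,0],"rotation":[0,0,0],"fingers":-1}]'; python3 -m jog '[{"offset":[0,0,0.007],"rotation":[0,0,0],"fingers":-1},{"offset":[0,0,0],"rotation":[0,0,0],"fingers":-1}]'
```

```text
clock: 37.3
position: [0.5358, 0.2375, 0.1985]
ee_rot: [0.755, 0.656, 0.0, -0.001]
ft_force: [-0.0, 0.1, -2.0]
grip_width: 0.656
clock: 37.55
position: [0.5358, 0.2375, 0.1974]
ee_rot: [0.755, 0.656, 0.0, -0.001]
ft_force: [-0.2, 0.0, -1.5]
grip_width: 0.656
```

```bash
python3 -m jog '[{"offset":[0,0,0.006],"rotation":[0,0,0],"fingers":-1},{"offset":[0,0,0],"rotation":[0,0,0],"fingers":-1}]'; python3 -m jog '[{"offset":[0,0,0.006],"rotation":[0,0,0],"fingers":-1},{"offset":[0,0,0],"rotation":[0,0,0],"fingers":-1}]'
```

```text
clock: 37.8
position: [0.5358, 0.2375, 0.1965]
ee_rot: [0.755, 0.656, 0.0, -0.001]
ft_force: [-0.3, -0.9, -1.2]
grip_width: 0.655
clock: 38.05
position: [0.5359, 0.2376, 0.196]
ee_rot: [0.755, 0.656, 0.001, -0.0]
ft_force: [-1.0, -0.5, 1.3]
grip_width: 0.657
```

Contact at 0.196, where expected. One more nudge, then release and retreat straight up.

```bash
python3 -m jog '[{"offset":[0,0,0.005],"rotation":[0,0,0],"fingers":-1},{"offset":[0,0,0],"rotation":[0,0,0],"fingers":-1}]'; python3 -m jog '[{"offset":[0,0,-0.003],"rotation":[0,0,0],"fingers":0.8},{"offset":[0,0,0],"rotation":[0,0,0],"fingers":1},{"offset":[0,0,0],"rotation":[0,0,0],"fingers":1},{"offset":[0,0,-0.15],"rotation":[0,0,0],"fingers":1},{"offset":[0,0,-0.3],"rotation":[0,0,0],"fingers":1},{"offset":[0,0,-0.3],"rotation":[0,0,0],"fingers":1},{"offset":[-0.3,0,0],"rotation":[0,0,0],"fingers":1},{"offset":[-0.3,0,0],"rotation":[0,0,0],"fingers":1}]';python3 -m jog '[{"offset":[-0.35,0,0],"rotation":[0,0,0],"fingers":1},{"offset":[-0.3,0,0],"rotation":[0,0,0],"fingers":1},{"offset":[0,0,0],"rotation":[0,0,0],"fingers":1},{"offset":[0,0,0],"rotation":[0,0,0],"fingers":1}]'; python3 -c "
from h import *
a=snap('scene',None,(385,80,465,160),5);b=snap('top',None,(135,175,215,255),5)
cv2.imwrite('pics/f1.png',np.hstack([a,b]))
for n in('scene','top'):
  snap(n,n+'9.png')
  for q in['oil_bottle_centre','spare_gauge_centre','spanner_centre']: print(n,q,[(np.round(d['bbox'],1).tolist(),round(d['conf'],2)) for d in manip.recognise(n,q)][:1])"
```

```text
clock: 38.3
position: [0.5359, 0.2376, 0.1959]
ee_rot: [0.755, 0.656, 0.001, -0.0]
ft_force: [-3.0, -1.9, 7.9]
grip_width: 0.656
clock: 39.3
position: [0.5231, 0.1476, 0.3081]
ee_rot: [0.754, 0.656, 0.001, -0.0]
ft_force: [0.9, -1.0, -0.9]
grip_width: 1.0
clock: 39.8
position: [0.5097, 0.0524, 0.3077]
ee_rot: [0.755, 0.656, 0.001, -0.001]
ft_force: [-0.5, 1.2, 0.1]
grip_width: 0.999
scene oil_bottle_centre [([202.6, 265.4, 241.1, 311.3], 0.92)]
scene spare_gauge_centre [([281.5, 240.5, 326.8, 299.7], 0.65)]
scene spanner_centre [([348.5, 218.6, 412.3, 287.8], 0.91)]
top oil_bottle_centre [([412.4, 169.6, 443.6, 193.7], 0.98)]
top spare_gauge_centre [([345.8, 142.9, 382.9, 195.6], 0.71)]
top spanner_centre [([276.8, 114.5, 301.4, 190.6], 0.61)]
```

View pics/f1.png

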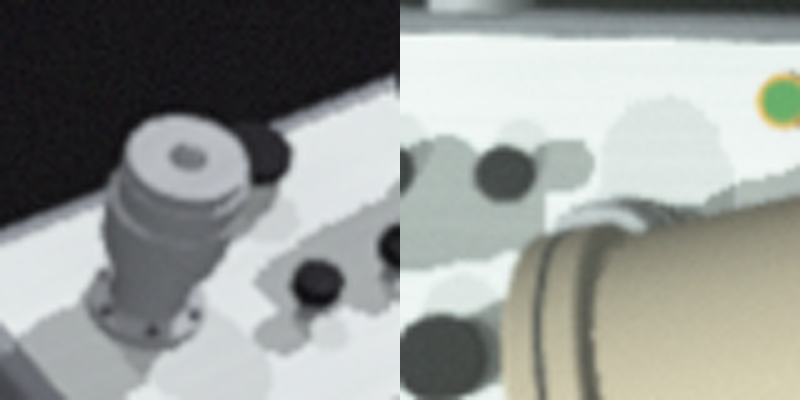

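The stack stands square with the spindle tip showing in the bore at about (187,155). In the top view the raised forearm partly hides it. One last pixel check on the bystanders, then I hand in.

```bash
python3 - <<'E'
from h import *
a=cv2.imread('pics/scene0.png',0).astype(float);b=cv2.imread('pics/scene9.png',0).astype(float)
for n,(l,t,r,d) in dict(bottle=(200,258,245,314),gauge=(276,236,330,304),spanner=(345,215,415,292)).items():
    s,c=cv2.phaseCorrelate(a[t:d,l:r],b[t:d,l:r]); print(n,np.round(s,2),round(c,2))
o=manip.get_obs();print(o['clock'],o['joint_velocities'].round(3)); print(manip.hand_in())
E
```

```text
bottle [ 0.54 -0.02] 0.93
gauge [0.03 0.03] 0.96
spanner [0.01 0.08] 1.01
40.3 [0.001 0.    0.001 0.001 0.001 0.    0.001]
the job is handed in; nothing more can be done
None
```

The three masses are on the spindle in the order asked: thick at the bottom, then middle, then thin. I lowered each one until the wrist force showed contact, then released it. The job was handed in at 40.3 s of the 72 s allowed, with the arm still and clear of the stack.

**Seating:** contact came where expected each time, with the tool at heights of 0.1495, 0.180 and 0.196 m. The highest wrist force I saw was about 29 N, when the fingers closed on the thick mass against the rack board. I read forces only at the end of each move.

**Final pictures:** the scene view shows the stack standing straight and flat with the spindle tip in the top bore. The top view could not confirm this, because the raised forearm hid most of the stack.

**Bystanders:** comparing pictures before and after, the spare gauge and spanner moved by less than 0.1 px. The oil bottle read 0.5 px (about 1 mm). I put that down to changed shadow, since the gripper worked only on the robot's side of the rack, but I did not check further.

**Failed attempt:** my first approach to the thick mass stopped short because joint 3 was near its limit. It touched nothing, and I re-planned with a fitted arm model, which cost about 6 s.

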